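Fit the compost mixer's drive key and hold its clutch down

ROBOT

A 7-joint arm with a two-finger parallel gripper is mounted at the origin on the work surface. World frame = base frame: x ahead of the robot, y to its left, z up, the work surface at z = 0. Lengths are in m, angles in degrees, forces in N, time in s.
With the tool pointing down it reaches from about 0.425 to 0.875 m from the base axis. Payload 4.7 kg.
Tool frame: the origin (TCP) lies between the finger pads; the fingertips stand 25 mm ahead of it and the grasp point (between the pads) lies 6 mm ahead of it (env.tip_reach is the distance from the TCP to the fingertips, in m); z points along the fingers, y is the direction in which the jaws open and shut (so a half turn about z gives the same grasp; the last joint's range is limited). The gripper opens to 87 mm and grips with 3 to 60 N. Pads are 19 mm wide; open, the fingers measure 117 mm over their backs; the gripper's body (75 mm by 190 mm) begins 51 mm behind the grasp point.
Start: joints at [66.01, 18.392, -4.016, 83.108, 1.295, 78.541, -3.26], TCP at [0.273, -0.59, 0.248] pointing down, gripper open.
Joint ranges: [-163.93, 163.93], [-17.29, 119.83], [-79.2, 71.16], [3.27, 140.29], [-89.18, 269.18], [5.43, 117.66], [-154.24, 154.24]. Speed limits (degrees/s): [147.25, 147.25, 180, 180, 180, 180, 180].

INTERFACE

Orientations are given as [roll, pitch, yaw] about the fixed x, y, z axes, in that order (R = Rz(yaw) Ry(pitch) Rx(roll)).
In Python, from cell import env, viewer, job gives the robot as it stands.
- The arm moves only by the tool move_arm, never from a script. Its argument "steps" is a list of rows, each a list of 7 numbers: the finger opening in cm, from 0 to 8.7, then the shift along the tool's x, y, z in cm, then the turn, a rotation vector about the tool's x, y, z in rad. In form: [[fingers, tx, ty, tz, wx, wy, wz], ...]. A call has 1 to 5 rows; each row shifts and turns the commanded pose from where the row before left it, along the tool's axes as they then stand; what a row does not reach is not made up. A row lasts 1/12 s, in which the tool goes at most 41.7 mm and 7.16 degrees, less where a joint would pass 70% of its speed; a pose out of reach is approached as far as the arm can. A call is refused whole if a number of a shift passes 4.17 or a number of a turn 0.125, either way. A call with a gripper value outside its range is refused whole. The fingers move at their own pace and stop on an object; "force" is the grip in N (left out, the last holds). Time passes only in rows, so rows that do not move let the fingers close. It gives the time, the measured TCP pose, the force and the opening at its end, in the units of the state.
- env.get_obs(): the state, without advancing time (a new reading comes with each control period).
- viewer.read_camera(name): name is "scene" or "top" or "wrist"; returns a dict with "img" (420x560x3 uint8, red, green, blue), "vfov" (degrees; the focal length in pixels is half the picture's height over the tangent of half this angle, whatever the lens; pixels are square), "cx", "cy" (the principal point, pixels), "extrinsics" (4x4, takes a point from world to camera coordinates); the wrist camera has in their place "mount" (4x4, takes a point from camera to tool coordinates, whose origin is the TCP and whose axes are the flange's). Camera axes: x right, y down, z forward; pixel columns grow to the right and rows downward; lengths in m; the calibration is good to about 2 mm. A picture is of the moment at which its call begins: read the wrist's pose just before it. There is no depth.
- job.sign_off(): hands the job in, once; it reports no verdict.
The state is a dict: "time_s": time; "qpos": joint angles; "joint_velocities": joint speeds; "effort": joint torques, N m; "tool_pos": TCP position; "tool_rot": TCP orientation; "force": force on the tool from outside, world axes, zero at the start; "wrist_torque": the same for the moment, N m; "grip_width": finger opening in m.
Only numpy, scipy, OpenCV 4.12 (cv2) and the standard library are available. Lean on these libraries where they do the work, as an engineer would, in place of code of your own. Each camera call takes 0.05 s, during which the arm holds its last target.

TASK

Get the balcony compost mixer ready to crank: first lay the metal guide bar flat across the bin, its ends in the two cream saddles, and let go of it. Then take the blue-handled drive key from its wooden stand, lower it through the bar's ring, turn it until its cross-shaped foot meshes with the four white jaws, slide it fully home and push the sprung hub down, and finish while still gripping the key and holding the hub pressed well down. Leave the pot, the jar, the hand fork and the bottle where they are.

Things in the scene. Friction and masses are not known exactly. Their poses are not given: they have to be found in the camera images.
- bin: Fixed dark-green plastic compost bin, open top, 240 (x) x 260 (y) mm, rim 100 mm high, small swing door in its -x side. Origin: centre of its underside; z up. A cream saddle sits on the middle of its +y and of its -y wall. The guide bar goes across from one to the other, along the bin's y axis.
- saddle (a point): Centre of the resting face of the saddle on the bin's +y wall: 135 mm from the bin's centre along y, 100 mm above its underside; axes as the bin's. Lugs 14 mm high either side leave a 36 mm gap along x; an end stop 14 mm high stands 147 mm from the bin's centre. The other saddle mirrors it. The bar fits with 5 mm to spare each way sideways, 7 mm lengthways.
- hub_seat (a point): Centre of the hub's seat, on the bin's vertical centre line, 40 mm above the bin's underside when up; z up. Four white jaws (together 32 mm square), 20 mm high above the seat, leave a cross of two 9 mm wide slots, open at their ends, along its x and y. The rotor's orange paddles (93 mm long, tops 27 mm above the bin's underside) lie along its x. Any start angle; turns stiffly (0.08 N m).
- hub (a joint): How far the hub is pushed down, m: 0 up, 0.010 at its stop. It springs back up; it needs about 3 N to start and 12 N at the stop (8 N at 0.006).
- guide_bar: Loose aluminium bar lying on the tiles, 280 mm long (its y), 26 wide, 10 thick, 0.16 kg, same either way round. Ring in the middle: outside 72, hole 50 mm diameter. Two dark wooden grips, 24 mm wide (x), 44 long (y), rising from 10 to 36 mm above the underside, centred 65 mm either side of the middle. Origin: ring centre at the underside; z up.
- bar_ring (a point): Centre of the guide bar's ring at the bar's underside.
- drive_key: Loose upright key, 171 mm tall, 0.16 kg. Origin: centre of its foot's underside; z up. Foot: cross of two steel fins 24 mm across, 6 thick, 30 high, along its x and y, rounded lower edges. Round shaft 18 mm; black collar 40 mm diameter at 105 to 111 mm; blue square handle 28 x 28 mm, faces along x and y, 111 to 171 mm. Same every quarter turn. Starts in the stand.
- stand: Fixed wooden block, 90 x 90 mm, 110 mm high, origin at the centre of its underside. The key hangs upright in its round hole (31 mm diameter, 107 mm deep), its collar resting on the top face, its foot 5 mm above the table; it lifts straight out.
- pot: Terracotta pot, 110 mm across, 100 mm high, origin under its centre. Leave it.
- jar: Glass jar, 70 mm across, 100 mm high, origin under its centre. Leave it.
- weed_fork: Steel hand fork with wooden handle, 270 mm long along its x, lying. Leave it.
- feed_bottle: White bottle with red cap, 60 mm across, 160 mm high. Leave it.
Mind the look-alikes: they are no part of the job. Leave any orange or pink look-alike of the drive_key alone.

How it is judged:
By the outcome, as a careful person would: the job done as asked, in the order asked, and still so for the second after the job is handed in, while the arm keeps its last pose, push and grip.
It also fails if it takes over 64 s, if anything falls off the work surface, if the arm or the gripper's body presses on something with over 40 N, if the wrist force passes 120 N, or if a joint passes its speed limit or range.

## Working session

There is one attempt and no reset: what is moved stays moved. The work goes in short steps, Python scripts to look and compute and a tool call to move; the robot and the scene stay as the last step left them, time stands still between calls to the robot, and variables do not carry over. Pictures are saved under pics/ and viewed, and the job is handed in when it is done.

Besides the shell and the picture viewer there is one more tool, called after "Call:" as name(argument=value, ...) on one line, values as JSON. move_arm: Moves the arm, as the interface text tells. Its arguments: {"type":"object","properties":{"steps":{"type":"array"},"force":{"type":"number"}},"required":["steps"]}

```bash
ls; mkdir -p pics; python3 - <<'E'
from cell import env, viewer, job
import cv2
o=env.get_obs()
for k,v in o.items(): print(k,v)
print(env.tip_reach)
for n in ("scene","top","wrist"):
    c=viewer.read_camera(n); cv2.imwrite(f"pics/{n}0.png",c["img"][:,:,::-1])
    print(n,{k:v for k,v in c.items() if k!="img"})
E
```

```text
pics
time_s 0.0
qpos [66.01197561 18.43909027 -4.01253495 83.17479275  1.2939169  78.54134737
 -3.26074626]
joint_velocities [ 0.03015054 -0.00828416 -0.05289717  0.10283217 -0.0196065   0.03356319
 -0.05028335]
effort [ 4.26322285e-04 -4.91281486e+01 -4.03501410e-01 -3.12525702e+01
 -6.39788643e-02  4.38749744e-02  1.61533899e-04]
tool_pos [ 0.2723203  -0.58964424  0.24646167]
tool_rot [-1.79889940e+02  5.67875508e-03  2.47939710e+01]
force [-0.07847     0.28565249  0.94949014]
wrist_torque [-0.01172639  0.02625767  0.03469368]
grip_width 0.08710751983055282
0.025
scene {'vfov': 55.16520847749332, 'cx': 282.9048401616144, 'cy': 208.59076262442568, 'extrinsics': array([[ 0.21349569,  0.97688209, -0.01099859, -0.11436456],
       [ 0.71164787, -0.1632226 , -0.68331229, -0.30583119],
       [-0.66931076,  0.13805711, -0.73004339,  1.5120657 ],
       [ 0.        ,  0.        ,  0.        ,  1.        ]])}
top {'vfov': 47.68160034392028, 'cx': 277.79680076380026, 'cy': 214.79945831364637, 'extrinsics': array([[ 0.01220964, -0.99991929, -0.00351173,  0.00772107],
       [-0.98163003, -0.01131743, -0.1904584 ,  0.51180408],
       [ 0.19040328,  0.00577265, -0.98168899,  1.35325206],
       [ 0.        ,  0.        ,  0.        ,  1.        ]])}
wrist {'vfov': 70.35476803418423, 'cx': 282.0051293109002, 'cy': 208.7886736932449, 'mount': array([[ 7.94015260e-04, -9.58197200e-01, -2.86107491e-01,
         7.84456186e-02],
       [ 9.99999653e-01,  6.88577793e-04,  4.69130224e-04,
         2.05123184e-04],
       [-2.52512002e-04, -2.86107764e-01,  9.58197414e-01,
        -1.37335766e-01],
       [ 0.00000000e+00,  0.00000000e+00,  0.00000000e+00,
         1.00000000e+00]])}
```

View pics/top0.png

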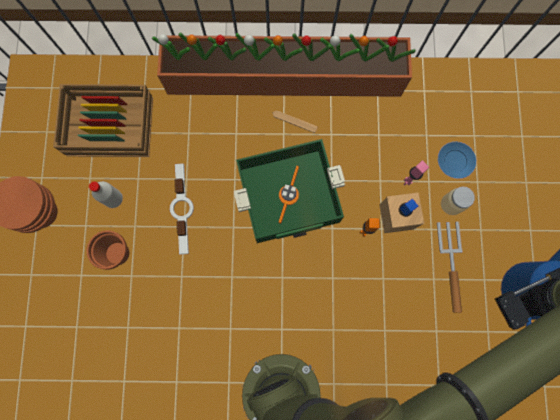

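View pics/scene0.png

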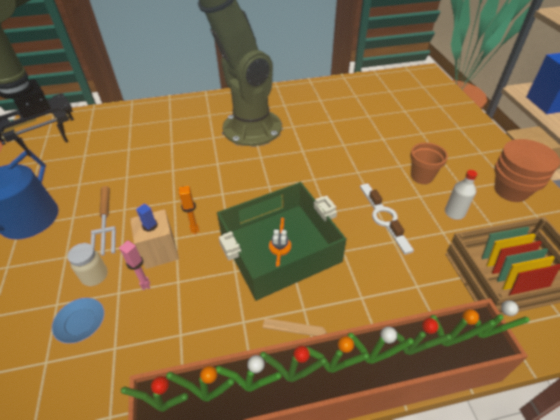

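View pics/wrist0.png

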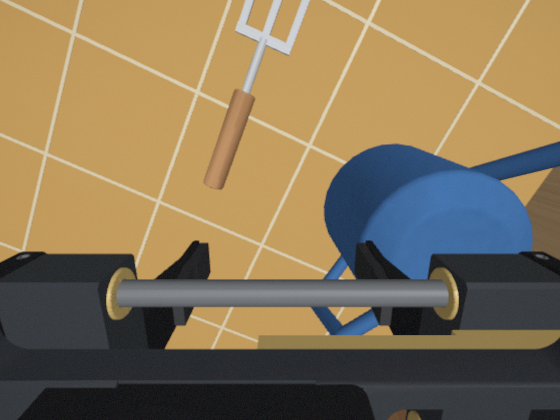

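The top view shows the bar at about (181,208), the bin at (288,193), and the stand with the blue key at (402,210). The orange and pink look-alikes are next to the stand.

```bash
cat > h.py <<'E'
import numpy as np, cv2
from scipy.spatial.transform import Rotation as R
from cell import env, viewer, job
def K(c):
    h,w=c["img"].shape[:2]; f=h/2/np.tan(np.radians(c["vfov"]/2)); return f,c["cx"],c["cy"]
def tool():
    o=env.get_obs(); T=np.eye(4); T[:3,:3]=R.from_euler("xyz",o["tool_rot"],degrees=True).as_matrix(); T[:3,3]=o["tool_pos"]; return T
def cam(n):
    T=tool(); c=viewer.read_camera(n)
    c["cw"]=T@c["mount"] if n=="wrist" else np.linalg.inv(c["extrinsics"]); return c
def ray(c,uv,z):
    f,cx,cy=K(c); uv=np.atleast_2d(np.asarray(uv,float)); d=np.c_[(uv[:,0]-cx)/f,(uv[:,1]-cy)/f,np.ones(len(uv))]@c["cw"][:3,:3].T
    p=c["cw"][:3,3]; return p+d*((z-p[2])/d[:,2])[:,None]
def proj(c,P):
    P=np.atleast_2d(P); Q=(P-c["cw"][:3,3])@c["cw"][:3,:3]; f,cx,cy=K(c); return np.c_[Q[:,0]/Q[:,2]*f+cx,Q[:,1]/Q[:,2]*f+cy]
def save(c,name,box=None,s=1):
    i=c["img"][:,:,::-1]
    if box: x0,y0,x1,y1=box; i=i[y0:y1,x0:x1]
    i=cv2.resize(i,None,fx=s,fy=s,interpolation=cv2.INTER_CUBIC); cv2.imwrite("pics/"+name,i)
E
python3 - <<'E'
from h import *
c=cam("top"); hsv=cv2.cvtColor(c["img"],cv2.COLOR_RGB2HSV)
save(c,"t1.png",(150,140,350,260),4); save(c,"t2.png",(350,140,480,260),5)
# bar: white low sat
m=((hsv[...,1]<50)&(hsv[...,2]>130)).astype(np.uint8)
n,l,st,ce=cv2.connectedComponentsWithStats(m)
for i in range(1,n):
    if st[i,4]>25: print(st[i],ce[i].round(1), ray(c,ce[i],.1).round(3), ray(c,ce[i],.01).round(3))
# blue handle, orange
m=((hsv[...,0]>105)&(hsv[...,0]<130)&(hsv[...,1]>150)).astype(np.uint8)
n,l,st,ce=cv2.connectedComponentsWithStats(m)
for i in range(1,n):
    if st[i,4]>25: print('blue',st[i],ce[i].round(1))
E
```

```text
[  0  21  32  34 524] [10.9 41.8] [[1.033 0.838 0.1  ]] [[1.086 0.894 0.01 ]]
[  6  21  55  33 878] [33.7 36.6] [[1.051 0.77  0.1  ]] [[1.105 0.822 0.01 ]]
[ 39  21  52  33 892] [64.7 36.7] [[1.051 0.674 0.1  ]] [[1.106 0.72  0.01 ]]
[ 72  21  48  34 903] [96. 37.] [[1.051 0.578 0.1  ]] [[1.106 0.617 0.01 ]]
[105  22  45  33 904] [127.6  37.7] [[1.05  0.481 0.1  ]] [[1.105 0.513 0.01 ]]
[138  22  34  33 580] [154.4  33. ] [[1.067 0.4   0.1  ]] [[1.122 0.427 0.01 ]]
[170  22  33  14 364] [186.6  27.8] [[1.085 0.301 0.1  ]] [[1.142 0.321 0.01 ]]
[204  22  31  14 367] [218.9  28.2] [[1.085 0.202 0.1  ]] [[1.142 0.215 0.01 ]]
[237  23  30  19 420] [251.4  29.8] [[1.08  0.102 0.1  ]] [[1.137 0.108 0.01 ]]
[270  23  30  14 367] [284.   28.8] [[1.085 0.002 0.1  ]] [[1.142e+00 1.000e-03 1.000e-02]]
[302  23  31  13 379] [316.7  28.9] [[ 1.085 -0.099  0.1  ]] [[ 1.142 -0.106  0.01 ]]
[331  23  35  19 410] [347.3  30.3] [[ 1.082 -0.193  0.1  ]] [[ 1.139 -0.206  0.01 ]]
[366  24  33  13 375] [381.6  29.9] [[ 1.084 -0.298  0.1  ]] [[ 1.141 -0.319  0.01 ]]
[398  24  34  33 554] [414.9  34.4] [[ 1
[... 945 characters left out ...]
[170 187  23  36 277] [181.1 206.6] [[0.522 0.29  0.1  ]] [[0.541 0.309 0.01 ]]
[453 187  21  20 336] [463.3 196.4] [[ 0.562 -0.516  0.1  ]] [[ 0.583 -0.552  0.01 ]]
[234 188  17  23 255] [241.9 199.3] [[0.546 0.117 0.1  ]] [[0.566 0.124 0.01 ]]
[438 222  24  49 323] [449.8 242.3] [[ 0.429 -0.47   0.1  ]] [[ 0.441 -0.503  0.01 ]]
[179 235  10  19 165] [183.1 244.4] [[0.414 0.279 0.1  ]] [[0.425 0.297 0.01 ]]
[253 365   8   8  41] [256.5 368.4] [[0.083 0.065 0.1  ]] [[0.072 0.069 0.01 ]]
[302 366   8   7  41] [305.5 369. ] [[ 0.083 -0.066  0.1  ]] [[ 0.072 -0.07   0.01 ]]
blue [400 200  18  15 147] [408.4 207.1]
blue [502 252  58  36 595] [534.7 269.8]
blue [519 278  12   9  30] [524.2 282.8]
```

View pics/t1.png

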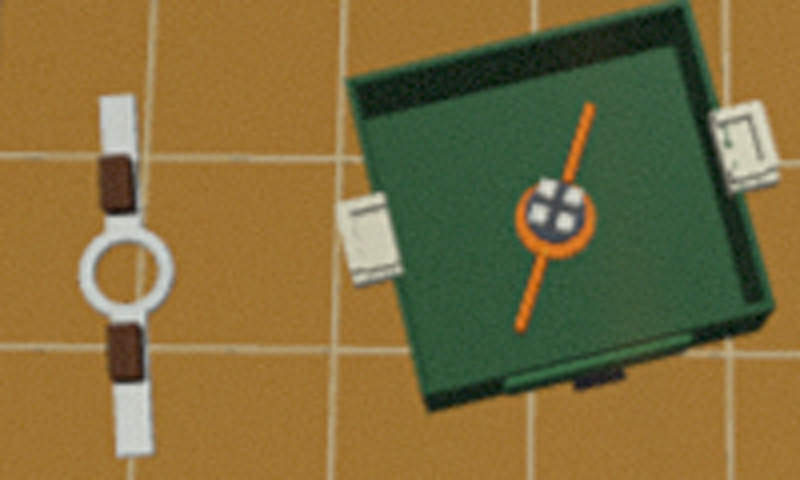

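View pics/t2.png

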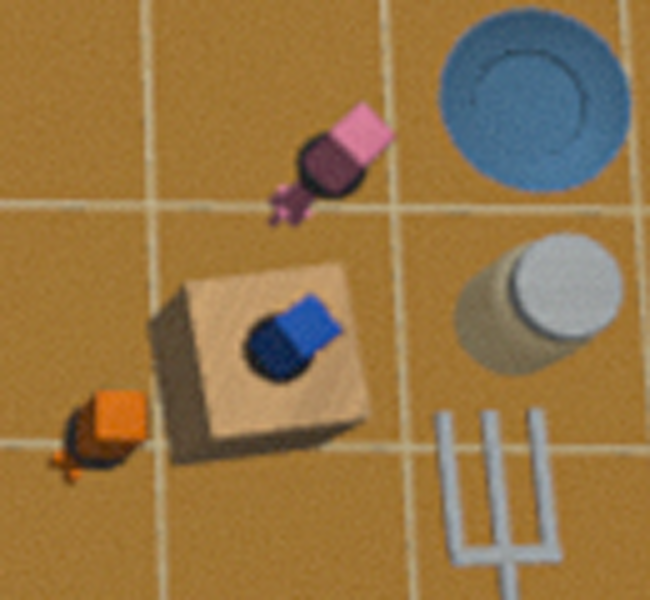

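```bash
cat >> h.py <<'E'
def Rt(yaw): return R.from_euler("xyz",[180,0,yaw],degrees=True)
def plan(xyz,yaw,op,N=None,dyaw=None,vmax=4.0,wmax=.12,path_rot=None):
    """rows to go straight from measured pose to xyz/yaw; prints calls of 5"""
    T=tool(); p0=T[:3,3]; r0=R.from_matrix(T[:3,:3]); r1=Rt(yaw); xyz=np.array(xyz,float)
    y0=env.get_obs()["tool_rot"][2]
    d=(yaw-y0+180)%360-180 if dyaw is None else dyaw
    n=int(np.ceil(max(np.linalg.norm(xyz-p0)*100/vmax, abs(np.radians(d))/wmax,1))); n=max(n,N or 1)
    P=p0; Rr=r0; out=[]
    for i in range(1,n+1):
        tp=p0+(xyz-p0)*i/n; tr=Rt(y0+d*i/n)
        s=Rr.inv().apply(tp-P)*100; w=(Rr.inv()*tr).as_rotvec()
        s=s.round(2); w=w.round(3); out.append([op]+list(map(float,s))+list(map(float,w)))
        P=P+Rr.apply(s/100); Rr=Rr*R.from_rotvec(w)
    for i in range(0,n,5): print(str([[float(f"{v:g}") for v in r] for r in out[i:i+5]]).replace(" ",""))
    print("rows",n,"end err mm",((P-xyz)*1000).round(1),"rot",(Rr.inv()*r1).as_rotvec(True).round(2))
def st():
    o=env.get_obs(); print("t",round(o["time_s"],2),"p",np.round(o["tool_pos"],4),"rot",np.round(o["tool_rot"],2),"F",np.round(o["force"],1),"w",round(o["grip_width"],4),"q",np.round(o["qpos"],0))
E
python3 - <<'E'
from h import *
c=cam("top")
for n,uv,z in (("hub",(288.5,193.7),.06),("sad",(335.8,176.1),.107),("sad",(241.9,199.3),.107),("collar",(406,209),.111),("handletop",(412,204.5),.171)): print(n,ray(c,uv,z).round(3))
plan([.604,.315,.20],185.76,8.7,dyaw=161)
E
```

```text
hub [[ 0.573 -0.017  0.06 ]]
sad [[ 0.616 -0.152  0.107]]
sad [[0.544 0.116 0.107]]
collar [[ 0.521 -0.348  0.111]]
handletop [[ 0.521 -0.349  0.171]]
[[8.7,2.72,-2.73,0.19,-0.001,-0.0,-0.112],[8.7,3.01,-2.41,0.19,0.0,0.0,-0.113],[8.7,3.26,-2.05,0.19,0.0,0.0,-0.112],[8.7,3.47,-1.68,0.18,0.0,0.0,-0.113],[8.7,3.64,-1.27,0.19,0.0,0.0,-0.112]]
[[8.7,3.76,-0.86,0.19,0.0,0.0,-0.112],[8.7,3.83,-0.43,0.19,0.0,0.0,-0.113],[8.7,3.86,-0.0,0.18,0.0,0.0,-0.112],[8.7,3.83,0.43,0.19,0.0,0.0,-0.113],[8.7,3.75,0.86,0.19,0.0,0.0,-0.112]]
[[8.7,3.64,1.27,0.19,0.0,0.0,-0.112],[8.7,3.47,1.68,0.19,0.0,0.0,-0.113],[8.7,3.27,2.05,0.18,0.0,0.0,-0.112],[8.7,3.01,2.41,0.19,0.0,0.0,-0.113],[8.7,2.72,2.73,0.19,0.0,0.0,-0.112]]
[[8.7,2.4,3.02,0.19,-0.0,0.0,-0.112],[8.7,2.04,3.26,0.18,-0.0,0.0,-0.113],[8.7,1.67,3.48,0.19,-0.0,0.0,-0.112],[8.7,1.26,3.64,0.19,-0.0,0.0,-0.113],[8.7,0.85,3.76,0.19,-0.0,0.0,-0.112]]
[[8.7,0.42,3.83,0.19,-0.0,0.0,-0.112],[8.7,-0.01,3.86,0.18,-0.0,0.0,-0.113],[8.7,-0.44,3.83,0.19,-0.0,0.0,-0.112],[8.7,-0.87,3.75,0.19,-0.0,0.0,-0.113],[8.7,-1.28,3.64,0.19,-0.0,0.0,-0.112]]
rows 25 end err mm [-0.  0. -0.] rot [-0.01  0.    0.04]
```

Call:
move_arm(steps=[[8.7, 2.7, -2.7, 0.1, 0, 0, -0.112], [8.7, 3.0, -2.4, 0.1, 0, 0, -0.113], [8.7, 3.3, -2.0, 0.2, 0, 0, -0.112], [8.7, 3.5, -1.7, 0.2, 0, 0, -0.113], [8.7, 3.6, -1.3, 0.2, 0, 0, -0.112]])

```text
time_s: 0.67
tool_pos: [0.3395, -0.4076, 0.2394]
tool_rot: [180.0, 0.0, 57.3]
force: [0.9, -0.6, 0.1]
grip_width: 0.0869
```

Call:
move_arm(steps=[[8.7, 3.8, -0.9, 0.2, 0, 0, -0.112], [8.7, 3.8, -0.4, 0.2, 0, 0, -0.113], [8.7, 3.9, 0, 0.2, 0, 0, -0.112], [8.7, 3.8, 0.4, 0.2, 0, 0, -0.113], [8.7, 3.8, 0.9, 0.2, 0, 0, -0.112]])

```text
time_s: 1.08
tool_pos: [0.4057, -0.2261, 0.2296]
tool_rot: [180.0, 0.1, 89.5]
force: [1.8, -0.0, 0.6]
grip_width: 0.087
```

```bash
python3 -c "
from h import *
st(); plan([.604,.315,.20],185.76,8.7,dyaw=185.76-env.get_obs()['tool_rot'][2])"
```

```text
t 1.08 p [ 0.4057 -0.2261  0.2296] rot [1.7999e+02 5.0000e-02 8.9500e+01] F [ 1.8 -0.   0.6] w 0.087 q [ 50.  -3. -24. 109.  -1.  74.  27.]
[[8.7,3.62,1.29,0.19,0.0,0.001,-0.112],[8.7,3.45,1.69,0.2,0.0,-0.0,-0.112],[8.7,3.24,2.06,0.2,0.0,-0.0,-0.112],[8.7,2.99,2.41,0.2,0.0,-0.0,-0.112],[8.7,2.71,2.73,0.2,0.0,-0.0,-0.112]]
[[8.7,2.38,3.02,0.19,0.0,-0.0,-0.112],[8.7,2.03,3.26,0.2,0.0,-0.0,-0.112],[8.7,1.65,3.47,0.2,0.0,0.0,-0.112],[8.7,1.25,3.63,0.2,0.0,0.0,-0.112],[8.7,0.84,3.75,0.2,0.0,0.0,-0.112]]
[[8.7,0.42,3.82,0.19,0.0,0.0,-0.112],[8.7,-0.02,3.84,0.2,0.0,0.0,-0.112],[8.7,-0.44,3.82,0.2,0.0,0.0,-0.112],[8.7,-0.87,3.74,0.2,0.0,0.0,-0.112],[8.7,-1.28,3.63,0.19,0.0,0.0,-0.112]]
rows 15 end err mm [0. 0. 0.] rot [ 0.01  0.01 -0.01]
```

Call:
move_arm(steps=[[8.7, 3.6, 1.3, 0.2, 0, 0, -0.112], [8.7, 3.5, 1.7, 0.2, 0, 0, -0.112], [8.7, 3.2, 2.1, 0.2, 0, 0, -0.112], [8.7, 3.0, 2.4, 0.2, 0, 0, -0.112], [8.7, 2.7, 2.7, 0.2, 0, 0, -0.112]])

```text
time_s: 1.5
tool_pos: [0.4731, -0.0461, 0.2198]
tool_rot: [180.0, 0.1, 121.6]
force: [1.5, 0.6, 0.1]
grip_width: 0.0868
```

Call:
move_arm(steps=[[8.7, 2.4, 3.0, 0.2, 0, 0, -0.112], [8.7, 2.0, 3.3, 0.2, 0, 0, -0.112], [8.7, 1.7, 3.5, 0.2, 0, 0, -0.112], [8.7, 1.2, 3.6, 0.2, 0, 0, -0.112], [8.7, 0.8, 3.8, 0.2, 0, 0, -0.112]])

```text
time_s: 1.92
tool_pos: [0.5412, 0.1338, 0.2097]
tool_rot: [-180.0, 0.1, 153.6]
force: [0.3, -1.1, -0.0]
grip_width: 0.0868
```

Call:
move_arm(steps=[[8.7, 0.4, 3.8, 0.2, 0, 0, -0.112], [8.7, 0, 3.8, 0.2, 0, 0, -0.112], [8.7, -0.4, 3.8, 0.2, 0, 0, -0.112], [8.7, -0.9, 3.7, 0.2, 0, 0, -0.112], [8.7, -1.3, 3.6, 0.2, 0, 0, -0.112]])

```text
time_s: 2.33
tool_pos: [0.6083, 0.3123, 0.199]
tool_rot: [-180.0, -0.0, -174.3]
force: [0.6, 0.1, 0.7]
grip_width: 0.0871
```

```bash
python3 -c "
from h import *
st(); c=cam('wrist'); save(c,'w1.png'); np.save('w1.npy',c['cw'])
print(proj(c,[[.604,.315,.036],[.539,.3085,.01],[.474,.302,.036]]))"
```

```text
t 2.33 p [0.6083 0.3123 0.199 ] rot [-1.7997e+02 -2.0000e-02 -1.7429e+02] F [0.6 0.1 0.7] w 0.0871 q [  5.  32. -50.  80.  25.  79.  50.]
[[285.39979985 195.05152889]
 [285.39817161 129.16437131]
 [285.97777381  55.92345029]]
```

View pics/w1.png

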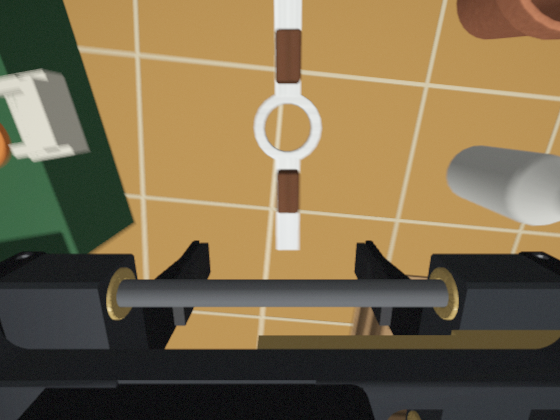

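The wrist view shows the bar upright in the picture, with the ring at (288,127) and the near grip at (288,191). Both are within about 3 px of the prediction.

```bash
cat > bar.py <<'E'
from h import *
def grips(c,ztop):
    hsv=cv2.cvtColor(c["img"],cv2.COLOR_RGB2HSV)
    m=((hsv[...,2]<125)&(hsv[...,1]>90)&((hsv[...,0]<14)|(hsv[...,0]>170))).astype(np.uint8)
    n,l,s,ce=cv2.connectedComponentsWithStats(m)
    for i in range(1,n):
        if s[i,4]>200:
            ys,xs=np.where(l==i); r=cv2.minAreaRect(np.c_[xs,ys].astype(np.float32))
            b=cv2.boxPoints(r); print(s[i],ce[i].round(1),r, ray(c,r[0],ztop).round(4))
E
python3 - <<'E'
from bar import *
c=cam("wrist"); grips(c,.036)
hsv=cv2.cvtColor(c["img"],cv2.COLOR_RGB2HSV)
m=((hsv[...,1]<45)&(hsv[...,2]>150)).astype(np.uint8); m[:, :240]=0; m[:,330:]=0
ys,xs=np.where(m[:255]>0); ys2=ys
cn,h=cv2.findContours(m[:255],cv2.RETR_CCOMP,cv2.CHAIN_APPROX_NONE)
for k in cn:
    if len(k)>30: (x,y),r=cv2.minEnclosingCircle(k); print(len(k),x,y,r,ray(c,(x,y),.01).round(4), cv2.boundingRect(k))
# centre line fit along bar: white rows away from ring
for y in (5,15,220,235,245):
    x=np.where(m[y]>0)[0]; print(y,x.min(),x.max(),ray(c,((x.min()+x.max())/2,y),.01).round(4))
E
```

```text
[ 448    0   49   32 1044] [468.2  13.2] ((472.0, 15.5), (48.0, 31.0), 0.0) [[0.4223 0.4695 0.036 ]]
[521   0  39  27 836] [542.9  11.1] ((540.0, 13.0), (26.0, 38.0), 90.0) [[0.4135 0.5286 0.036 ]]
[ 265   28   26   54 1322] [277.3  54.1] ((277.5, 54.5), (53.0, 25.0), 90.0) [[0.4728 0.3029 0.036 ]]
[266 170  22  43 902] [276.3 190.7] ((276.5, 191.0), (42.0, 21.0), 90.0) [[0.5988 0.3156 0.036 ]]
122 276.5 229.5 22.638561248779297 [[0.6503 0.321  0.01  ]] (265, 210, 24, 40)
410 273.0 167.0 88.64546203613281 [[0.5786 0.3094 0.01  ]] (243, 80, 69, 175)
92 266.5 125.5 21.644960403442383 [[0.536 0.298 0.01 ]] (253, 104, 18, 44)
129 277.2899475097656 126.55917358398438 25.00684928894043 [[0.5358 0.3094 0.01  ]] (267, 102, 35, 50)
110 278.5 14.051724433898926 19.48601531982422 [[0.4331 0.2993 0.01  ]] (265, 0, 28, 30)
5 265 292 [[0.4257 0.2985 0.01  ]]
15 265 291 [[0.434  0.2989 0.01  ]]
220 259 287 [[0.6392 0.3157 0.01  ]]
235 257 287 [[0.6576 0.3165 0.01  ]]
245 256 287 [[0.6702 0.3172 0.01  ]]
```

```bash
python3 -c "
from h import *
st(); plan([.602,.3155,.0365],185.76,8.7,vmax=3.5)"
```

```text
t 2.43 p [0.6058 0.3184 0.1971] rot [ 179.64   -0.23 -173.96] F [-1.2  0.5 -0.7] w 0.0871 q [  5.  33. -50.  80.  25.  79.  50.]
[[8.7,0.07,-0.07,3.21,0.006,-0.004,0.001],[8.7,0.08,-0.05,3.21,0.0,-0.0,0.001],[8.7,0.08,-0.05,3.22,0.0,-0.0,0.001],[8.7,0.08,-0.05,3.21,0.0,-0.0,0.001],[8.7,0.08,-0.05,3.21,0.0,-0.0,0.001]]
rows 5 end err mm [0. 0. 0.] rot [ 0.01 -0.   -0.01]
```

Call:
move_arm(steps=[[8.7, 0.1, 0, 3.2, 0, 0, 0], [8.7, 0.1, 0, 3.2, 0, 0, 0], [8.7, 0.1, 0, 3.2, 0, 0, 0], [8.7, 0, 0, 2.4, 0, 0, 0], [8.7, 0, 0, 0, 0, 0, 0]])

```text
time_s: 2.85
tool_pos: [0.6017, 0.3074, 0.0734]
tool_rot: [-179.7, -0.5, -174.6]
force: [-0.0, -0.9, -0.6]
grip_width: 0.0869
```

```bash
python3 -c "
from bar import *
st(); c=cam('wrist'); save(c,'w2.png'); grips(c,.036);st(); plan([.602,.3155,.0365],185.76,8.7,vmax=3.5)"
```

```text
t 2.85 p [0.6017 0.3074 0.0734] rot [-179.74   -0.52 -174.61] F [-0.  -0.9 -0.6] w 0.0869 q [  4.  38. -47.  88.  29.  68.  47.]
[ 276    0   45   72 3091] [297.3  34.6] ((298.0, 35.5), (71.0, 44.0), 90.0) [[0.4799 0.3038 0.036 ]]
[ 278  209   37   71 2458] [295.6 243.5] ((296.0, 244.0), (70.0, 36.0), 90.0) [[0.5972 0.3154 0.036 ]]
t 2.9 p [0.6031 0.3086 0.0767] rot [-179.84   -0.31 -174.61] F [0.1 0.7 0.9] w 0.0869 q [  4.  38. -47.  88.  29.  68.  47.]
[[8.7,0.01,0.36,2.01,-0.003,-0.005,-0.003],[8.7,0.02,0.35,2.01,0.0,-0.0,-0.003]]
rows 2 end err mm [ 0.  0. -0.] rot [ 0.01 -0.02 -0.03]
```

View pics/w2.png

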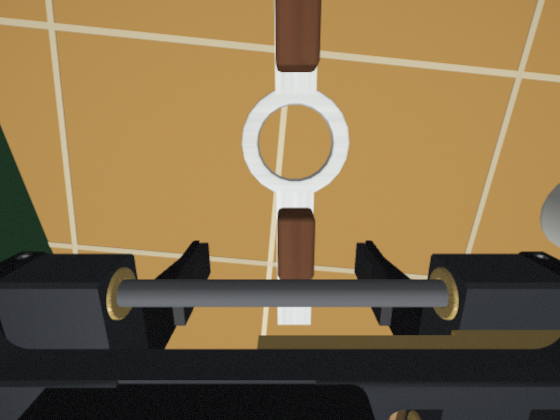

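Call:
move_arm(steps=[[8.7, 0.1, 0.35, 1.0, 0, 0, -0.004], [8.7, 0.1, 0.35, 1.5, 0, 0, -0.004], [8.7, 0, 0, 1.3, 0, 0, 0], [8.7, 0, 0, 0, 0, 0, 0]])

```text
time_s: 3.23
tool_pos: [0.6004, 0.317, 0.0389]
tool_rot: [-179.9, -0.2, -174.0]
force: [-0.3, -1.0, -1.4]
grip_width: 0.0871
```

```bash
python3 -c "
from bar import *
st(); c=cam('wrist'); save(c,'w3.png'); st(); plan([.600,.3155,.0365],185.76,8.7,vmax=3.5)"
```

```text
t 3.23 p [0.6004 0.317  0.0389] rot [-179.91   -0.19 -174.04] F [-0.3 -1.  -1.4] w 0.0871 q [  3.  40. -46.  89.  31.  65.  46.]
t 3.28 p [0.601  0.317  0.0399] rot [-1.7993e+02 -1.4000e-01 -1.7406e+02] F [-0.1 -0.5  0. ] w 0.087 q [  3.  40. -46.  89.  31.  65.  46.]
[[8.7,0.11,-0.14,0.34,-0.001,-0.002,0.003]]
rows 1 end err mm [ 0. -0.  0.] rot [-0.02 -0.03  0.01]
```

View pics/w3.png

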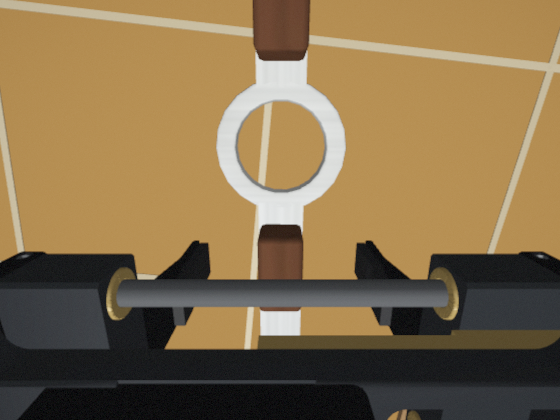

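The grip is centred between the fingers at (281,268), so I'm closing.

Call:
move_arm(steps=[[8.7, 0, 0, 0.3, 0, 0, 0], [2.0, 0, 0, 0, 0, 0, 0], [2.0, 0, 0, 0, 0, 0, 0], [2.0, 0, 0, 0, 0, 0, 0], [2.0, 0, 0, 0, 0, 0, 0]], force=50)

```text
time_s: 3.7
tool_pos: [0.6023, 0.3175, 0.039]
tool_rot: [180.0, 0.0, -174.1]
force: [-0.1, -0.4, 1.5]
grip_width: 0.0677
```

Call:
move_arm(steps=[[2.0, 0, 0, 0, 0, 0, 0], [2.0, 0, 0, 0, 0, 0, 0]])

```text
time_s: 3.87
tool_pos: [0.6021, 0.3175, 0.0387]
tool_rot: [-180.0, 0.0, -174.1]
force: [-0.1, 0.7, 0.4]
grip_width: 0.055
```

Call:
move_arm(steps=[[2.0, 0, 0, 0, 0, 0, 0], [2.0, 0, 0, 0, 0, 0, 0], [2.0, 0, 0, 0, 0, 0, 0], [2.0, 0, 0, 0, 0, 0, 0], [2.0, 0, 0, 0, 0, 0, 0]])

```text
time_s: 4.28
tool_pos: [0.602, 0.3174, 0.0385]
tool_rot: [-180.0, -0.0, -174.1]
force: [0.0, -0.3, 0.8]
grip_width: 0.0236
```

Call:
move_arm(steps=[[2.0, 0, 0, 0, 0, 0, 0], [2.0, 0, 0, 0, 0, 0, 0], [2.0, 0, 0, -0.3, 0, 0, 0], [2.0, 0, 0, -1, 0, 0, 0], [2.0, 0, 0, -2, 0, 0, 0]])

```text
time_s: 4.7
tool_pos: [0.6005, 0.3165, 0.0697]
tool_rot: [-179.9, -0.3, -174.1]
force: [0.6, -0.7, -0.3]
grip_width: 0.0238
```

Call:
move_arm(steps=[[2.0, 0, 0, -3, 0, 0, 0], [2.0, 0, 0, -3, 0, 0, 0], [2.0, 0, 0, -3, 0, 0, 0], [2.0, 0, 0, -2, 0, 0, 0], [2.0, 0, 0, 0, 0, 0, 0]])

```text
time_s: 5.12
tool_pos: [0.6038, 0.3198, 0.1881]
tool_rot: [179.8, 0.5, -174.1]
force: [1.4, -0.1, -0.7]
grip_width: 0.0234
```

```bash
python3 -c "
from bar import *
st(); c=cam('wrist'); save(c,'w4.png'); c=cam('scene'); save(c,'s4.png',(200,60,480,300),2.8);st()"
```

```text
t 5.12 p [0.6038 0.3198 0.1881] rot [ 179.79    0.49 -174.08] F [ 1.4 -0.1 -0.7] w 0.0234 q [  5.  32. -50.  81.  25.  77.  50.]
t 5.22 p [0.6022 0.3179 0.1826] rot [ 1.7998e+02  1.1000e-01 -1.7408e+02] F [ 0.1 -0.8 -1. ] w 0.0237 q [  5.  33. -50.  82.  25.  77.  50.]
```

View pics/w4.png

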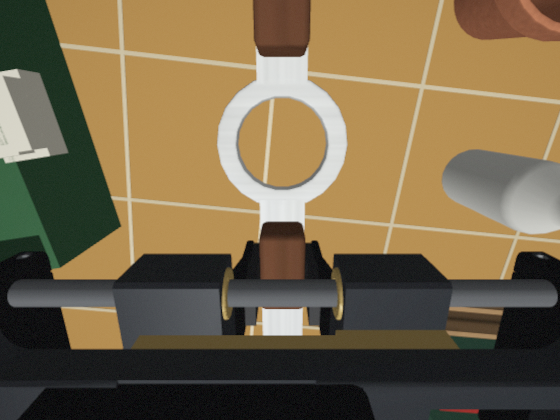

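View pics/s4.png

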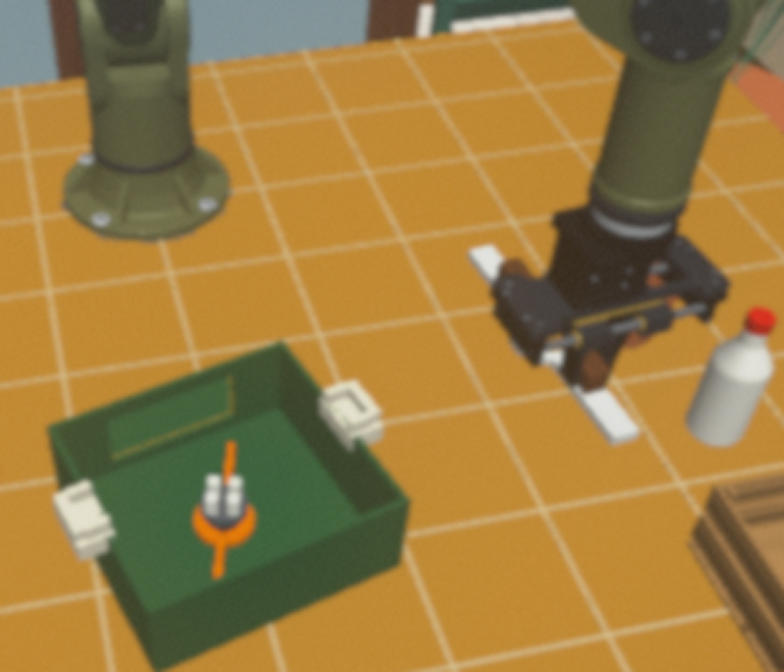

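```bash
python3 - <<'E'
from h import *
w=cam("wrist"); 
T=tool(); Ti=np.linalg.inv(T)
p=ray(w,(282,141),T[2,3]-.0285)[0]; print("ring world",p.round(4),"in tool",(Ti@np.r_[p,1]).round(4)); 
save(w,"w5.png")
c=cam("top"); s=cam("scene")
for k in (c,s):
    hsv=cv2.cvtColor(k["img"],cv2.COLOR_RGB2HSV)
    m=((hsv[...,1]<70)&(hsv[...,2]>120)).astype(np.uint8)
    n,l,stt,ce=cv2.connectedComponentsWithStats(m)
    for i in range(1,n):
        P=ray(k,ce[i],.107)[0]
        if stt[i,4]>80 and abs(P[0]-.58)<.07 and abs(P[1])<.2: print(stt[i],ce[i].round(1),P.round(4))
save(s,"s5.png",(200,170,360,310),5); save(c,"t5.png",(220,130,360,250),5.5)
E
```

```text
ring world [0.535  0.3106 0.1525] in tool [6.70e-02 4.00e-04 2.85e-02 1.00e+00]
[328 165  17  23 281] [335.9 176. ] [ 0.6159 -0.152   0.107 ]
[234 188  17  21 192] [242.5 196.5] [0.5525 0.1146 0.107 ]
[314 196  22  24 356] [324.9 207.2] [0.5531 0.1129 0.107 ]
[272 229  15  16 195] [279.1 236.6] [ 0.6251 -0.028   0.107 ]
[220 231  22  28 400] [230.1 244.8] [ 0.6236 -0.1519  0.107 ]
```

View pics/s5.png

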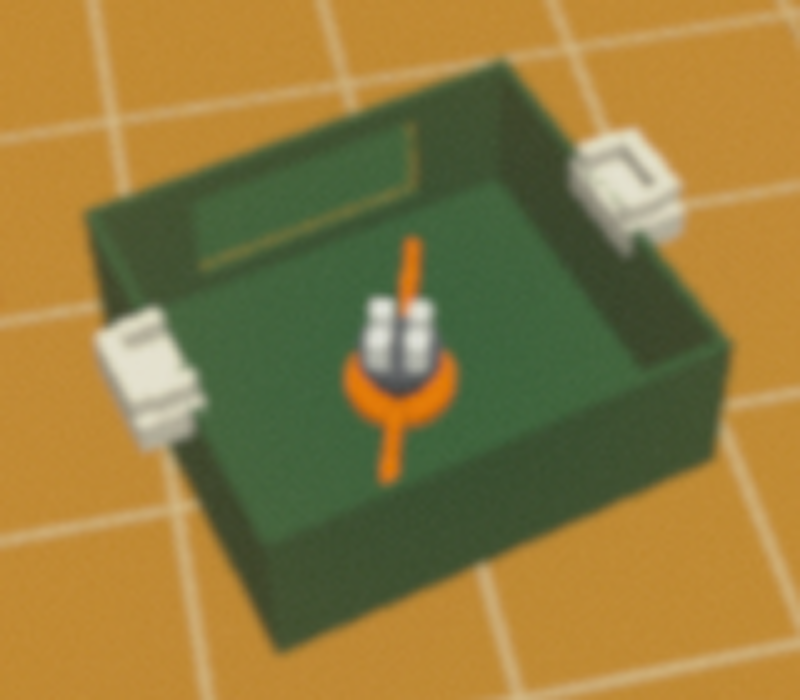

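View pics/t5.png

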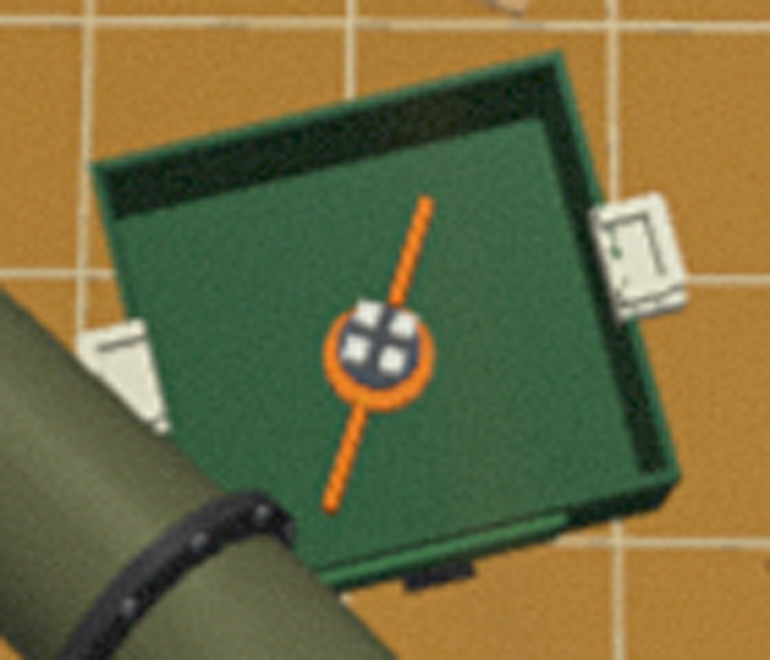

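```bash
python3 - <<'E'
from h import *
c=cam("top"); s=cam("scene")
A=ray(s,[(217.6,212.4),(300.6,182),(346.4,239),(255,279)],.1); print(A.round(4),A.mean(0),np.linalg.norm(A-np.roll(A,-1,0),axis=1))
d=(A[1]-A[0]+A[2]-A[3]);print("y dir",np.degrees(np.arctan2(d[1],d[0])))
d=(A[0]-A[3]+A[1]-A[2]);print("x dir",np.degrees(np.arctan2(d[1],d[0])))
B=ray(c,[(237.3,160),(322.2,140),(343.3,217.3),(256.7,239)],.1);print(B.round(4),(B[0]+B[2])/2,np.linalg.norm(B-np.roll(B,-1,0),axis=1), B.mean(0))
d=B[1]-B[0];print(np.degrees(np.arctan2(d[1],d[0])));d=B[2]-B[1];print(np.degrees(np.arctan2(d[1],d[0])))
E
```

```text
[[ 0.501  -0.1709  0.1   ]
 [ 0.4354  0.0752  0.1   ]
 [ 0.6648  0.1367  0.1   ]
 [ 0.7311 -0.108   0.1   ]] [ 0.5830527  -0.01675054  0.1       ] [0.2547262  0.23750743 0.25351953 0.23857095]
y dir 105.03557173227377
x dir -164.85561272879838
[[ 0.6628  0.1332  0.1   ]
 [ 0.7266 -0.1139  0.1   ]
 [ 0.4967 -0.1725  0.1   ]
 [ 0.4318  0.072   0.1   ]] [ 0.5797676  -0.01961467  0.1       ] [0.25526105 0.23722503 0.25299987 0.23901697] [ 0.57947642 -0.02027534  0.1       ]
-75.5207416603589
-165.70556122802932
```

```bash
python3 -c "
from h import *
st(); plan([.598,-.083,.180],104.8,2.0,vmax=3.8)"
```

```text
t 5.47 p [0.6014 0.3169 0.1798] rot [-1.7994e+02 -1.5000e-01 -1.7408e+02] F [ 0.6 -0.  -1. ] w 0.0235 q [  5.  33. -50.  82.  25.  77.  50.]
[[2.0,0.37,-3.31,0.0,-0.001,-0.002,0.118],[2.0,-0.02,-3.34,0.0,-0.0,-0.0,0.118],[2.0,-0.41,-3.3,0.0,-0.0,-0.0,0.118],[2.0,-0.8,-3.24,-0.0,-0.0,-0.0,0.118],[2.0,-1.18,-3.12,-0.0,-0.0,-0.0,0.118]]
[[2.0,-1.53,-2.96,-0.0,-0.0,-0.0,0.118],[2.0,-1.87,-2.75,-0.0,-0.0,-0.0,0.118],[2.0,-2.19,-2.52,-0.01,-0.0,-0.0,0.118],[2.0,-2.46,-2.25,0.0,-0.001,-0.0,0.118],[2.0,-2.71,-1.93,0.0,0.0,-0.0,0.118]]
[[2.0,-2.92,-1.61,-0.0,0.0,-0.0,0.118],[2.0,-3.09,-1.25,-0.01,0.0,-0.0,0.118]]
rows 12 end err mm [-0.  0.  0.] rot [ 0.02 -0.02 -0.01]
```

Call:
move_arm(steps=[[2.0, 0.4, -3.3, 0, 0, 0, 0.118], [2.0, 0, -3.3, 0, 0, 0, 0.118], [2.0, -0.4, -3.3, 0, 0, 0, 0.118], [2.0, -0.8, -3.2, 0, 0, 0, 0.118], [2.0, -1.2, -3.1, 0, 0, 0, 0.118]])

```text
time_s: 5.88
tool_pos: [0.5996, 0.1501, 0.1805]
tool_rot: [-179.9, -0.1, 151.8]
force: [-0.1, 0.4, -1.2]
grip_width: 0.0236
```

Call:
move_arm(steps=[[2.0, -1.5, -3.0, 0, 0, 0, 0.118], [2.0, -1.9, -2.8, 0, 0, 0, 0.118], [2.0, -2.2, -2.5, 0, 0, 0, 0.118], [2.0, -2.5, -2.3, 0, 0, 0, 0.118], [2.0, -2.7, -1.9, 0, 0, 0, 0.118]])

```text
time_s: 6.3
tool_pos: [0.5979, -0.0177, 0.1807]
tool_rot: [-179.9, -0.0, 118.0]
force: [0.1, -0.1, -1.9]
grip_width: 0.0237
```

Call:
move_arm(steps=[[2.0, -2.9, -1.6, 0, 0, 0, 0.118], [2.0, -3.1, -1.3, 0, 0, 0, 0.118], [2.0, 0, 0, 0, 0, 0, 0], [2.0, 0, 0, 0, 0, 0, 0]])

```text
time_s: 6.63
tool_pos: [0.5969, -0.086, 0.1804]
tool_rot: [-179.9, 0.0, 104.5]
force: [0.6, 0.2, -1.0]
grip_width: 0.0236
```

```bash
python3 - <<'E'
from h import *
st(); w=cam('wrist'); save(w,'w6.png')
T=tool(); 
print("ring px from tool", proj(w,[(T@np.r_[.067,.0004,.0285,1])[:3]]))
c=cam("top"); save(c,"t6.png",(220,130,360,250),5.5); c=cam("scene"); save(c,"s6.png",(200,120,400,310),4)
E
```

```text
t 6.63 p [ 0.5969 -0.086   0.1804] rot [-1.7988e+02  1.0000e-02  1.0449e+02] F [ 0.6  0.2 -1. ] w 0.0236 q [ 32.  18. -32.  94.  10.  71.  13.]
ring px from tool [[284.34286236 136.54805889]]
```

View pics/w6.png

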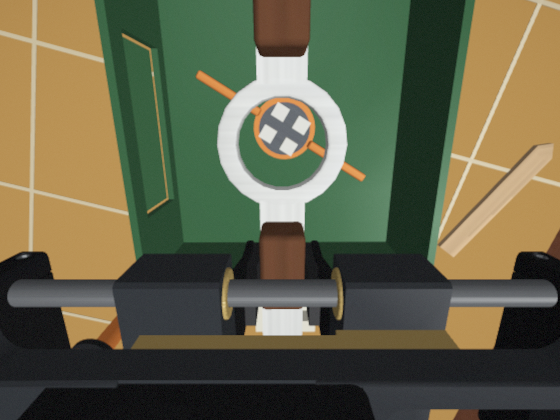

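View pics/t6.png

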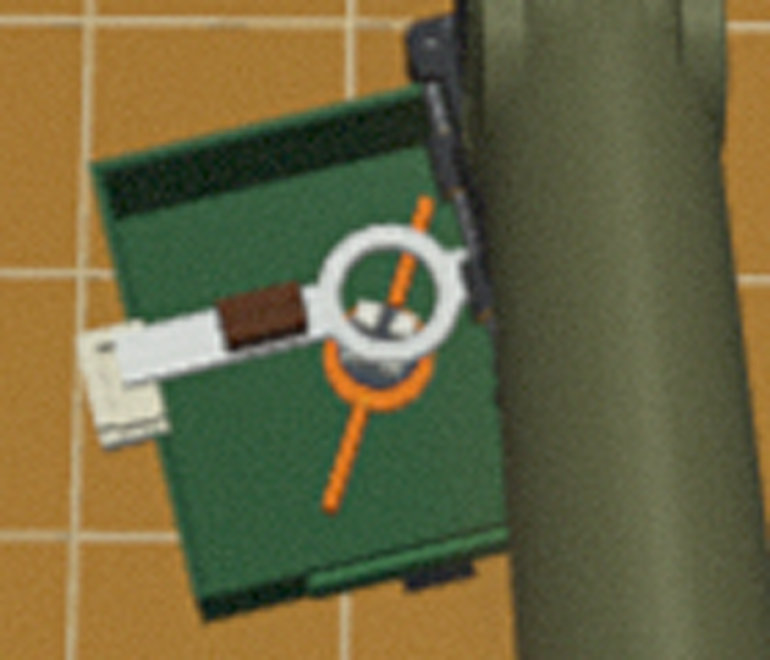

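View pics/s6.png

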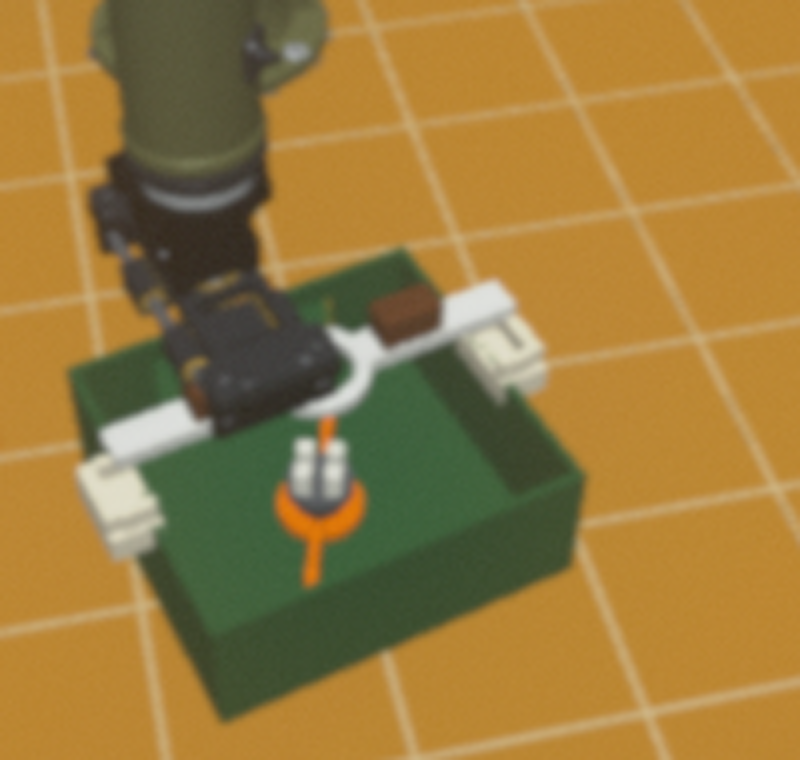

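```bash
python3 - <<'E'
from h import *
w=cam('wrist'); hsv=cv2.cvtColor(w["img"],cv2.COLOR_RGB2HSV); T=tool();st()
m=((hsv[...,1]<60)&(hsv[...,2]>140)).astype(np.uint8); s=m[100:160,255:315]
n,l,stt,ce=cv2.connectedComponentsWithStats(s)
J=[]
for i in range(1,n):
    if 60<stt[i,4]<500: print(stt[i],ce[i]+[255,100]); J.append(ce[i]+[255,100])
J=np.array(J); j=J.mean(0); print("jaw ctr",j,ray(w,j,.06).round(4))
mo=((hsv[...,0]<15)&(hsv[...,1]>170)&(hsv[...,2]>150)).astype(np.uint8)
n,l,stt,ce=cv2.connectedComponentsWithStats(mo[60:200,190:380])
ys,xs=np.where(mo[60:200,190:380]>0)
P=ray(w,np.c_[xs+190,ys+60],.027)
d=P-P.mean(0); e=np.linalg.svd(d[:,:2])[2][0]; print("paddle",np.degrees(np.arctan2(e[1],e[0])),P.mean(0))
# slot angle from jaws
Q=ray(w,J,.06)[:,:2]; Q-=Q.mean(0); print([round(np.degrees(np.arctan2(q[1],q[0])),1) for q in Q],np.linalg.norm(Q,axis=1))
ti=np.linalg.inv(T)
# rim edges in wrist: rows of left/right outer walls (green mask at rows)
g=((hsv[...,0]>50)&(hsv[...,0]<90)&(hsv[...,1]>80)).astype(np.uint8)
for y in (20,60,110,160,200,230):
    x=np.where(g[y]>0)[0]; a=ray(w,[(x.min(),y),(x.max(),y)],.1); b=(np.c_[a,[1,1]]@ti.T)[:,:3]; print(y,x.min(),x.max(),a.round(4).tolist(),"tool y mid",b[:,1].mean().round(4),np.linalg.norm(a[0]-a[1]).round(4))
print("ring hole world", ray(w,(282,141),T[2,3]-.0285))
E
```

```text
t 6.83 p [ 0.5976 -0.0806  0.1812] rot [-1.7998e+02 -6.0000e-02  1.0496e+02] F [ 0.4  0.3 -1.4] w 0.0238 q [ 32.  18. -32.  94.  10.  71.  13.]
[45  0 15 10 71] [309.56338028 102.71830986]
[ 14   9  19  20 236] [278.11016949 118.34322034]
[ 34  23  19  19 223] [298.73542601 131.88789238]
[  2  31  18  19 219] [265.57077626 139.78538813]
[ 22  44  19  16 203] [285.95566502 152.24630542]
jaw ctr [287.58708341 128.99622322] [[ 0.5835 -0.0109  0.06  ]]
paddle -16.740839369950827 [ 0.544204   -0.00716513  0.027     ]
[np.float64(64.4), np.float64(146.7), np.float64(2.3), np.float64(-140.0), np.float64(-78.6)] [0.02764893 0.01173561 0.00972815 0.02039278 0.01906548]
20 97 468 [[0.4461, 0.0237, 0.1], [0.6768, 0.0854, 0.1]] tool y mid -0.0 0.2388
60 103 461 [[0.452, 0.0011, 0.1], [0.6823, 0.0627, 0.1]] tool y mid -0.0004 0.2385
110 111 453 [[0.4603, -0.0294, 0.1], [0.6904, 0.0321, 0.1]] tool y mid -0.0003 0.2382
160 119 438 [[0.4694, -0.0629, 0.1], [0.6942, -0.0027, 0.1]] tool y mid -0.0029 0.2327
200 125 432 [[0.4771, -0.0921, 0.1], [0.702, -0.0318, 0.1]] tool y mid -0.003 0.2328
230 129 427 [[0.4828, -0.1156, 0.1], [0.7078, -0.0554, 0.1]] tool y mid -0.0034 0.2329
ring hole world [[ 0.57994069 -0.01569012  0.15269647]]
```

```bash
python3 - <<'E'
from h import *
w=cam('wrist'); T=tool();st(); save(w,"w7.png",(200,60,370,230),4)
J=np.array([(278.1,118.3),(298.7,131.9),(265.6,139.8),(286,152.2)])
print(ray(w,J.mean(0),.06)); Q=ray(w,J,.06)[:,:2]; Q-=Q.mean(0); print([round(np.degrees(np.arctan2(q[1],q[0])),1) for q in Q],np.linalg.norm(Q,axis=1))
print(ray(w,(197.7+2,72.5),.027),ray(w,(363,178),.027))
p=ray(w,J.mean(0),.06)[0]; print("hub in tool",np.linalg.inv(T)@np.r_[p,1])
E
```

```text
t 6.88 p [ 0.5977 -0.0806  0.1813] rot [-1.7999e+02 -5.0000e-02  1.0497e+02] F [-1.  -0.  -2.5] w 0.0235 q [ 32.  18. -32.  94.  10.  71.  13.]
[[ 0.58050233 -0.01704816  0.06      ]]
[np.float64(118.3), np.float64(27.5), np.float64(-151.4), np.float64(-61.3)] [0.01443293 0.01430043 0.01438405 0.01416047]
[[0.49510599 0.01544657 0.027     ]] [[ 0.66892337 -0.03732386  0.027     ]]
hub in tool [ 6.57109840e-02 -1.54598707e-04  1.21377244e-01  1.00000000e+00]
```

View pics/w7.png

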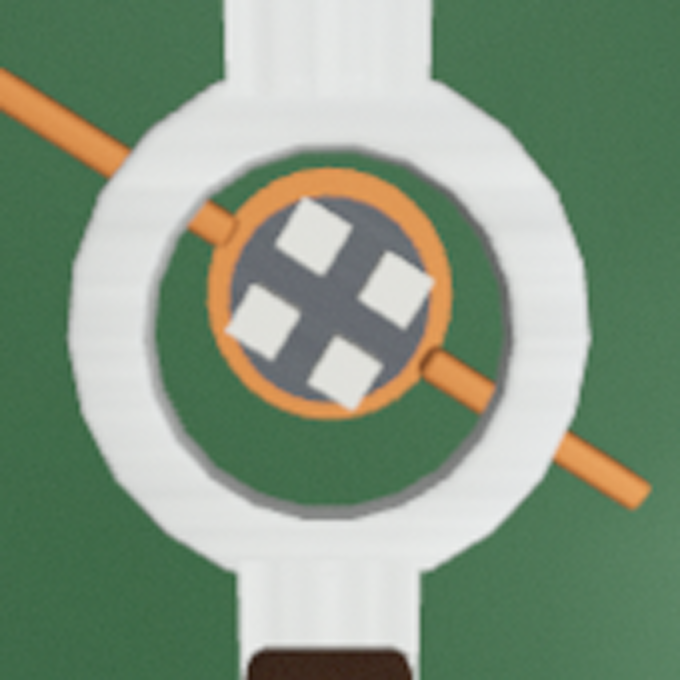

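Jaw centres put the hub at (0.5805,-0.017), with the slots at about -16.8°. The paddle line agrees. The ring is within about 1 mm of the hub line, so I'm lowering the bar.

Call:
move_arm(steps=[[2.0, -0.1, 0, 1.5, 0, 0, 0], [2.0, 0, 0, 1.2, 0, 0, 0], [2.0, 0, 0, 0.8, 0, 0, 0], [2.0, 0, 0, 0.4, 0, 0, 0], [2.0, 0, 0, 0, 0, 0, 0]])

```text
time_s: 7.3
tool_pos: [0.597, -0.0831, 0.141]
tool_rot: [-179.9, -0.1, 104.8]
force: [-0.1, 0.3, -0.7]
grip_width: 0.0236
```

```bash
python3 - <<'E'
from h import *
st(); w=cam('wrist'); save(w,'w8.png'); c=cam("scene"); save(c,"s8.png",(200,150,360,290),5);st()
E
```

```text
t 7.3 p [ 0.597  -0.0831  0.141 ] rot [-1.7986e+02 -7.0000e-02  1.0483e+02] F [-0.1  0.3 -0.7] w 0.0236 q [ 32.  20. -32.  97.  11.  67.  12.]
t 7.4 p [ 0.5981 -0.0833  0.1426] rot [ 1.800e+02 -1.000e-02  1.048e+02] F [-0.6  0.1 -0.7] w 0.0236 q [ 32.  20. -32.  96.  11.  67.  12.]
```

View pics/w8.png

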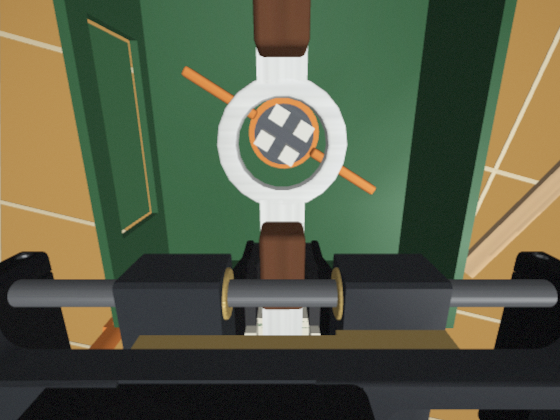

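View pics/s8.png

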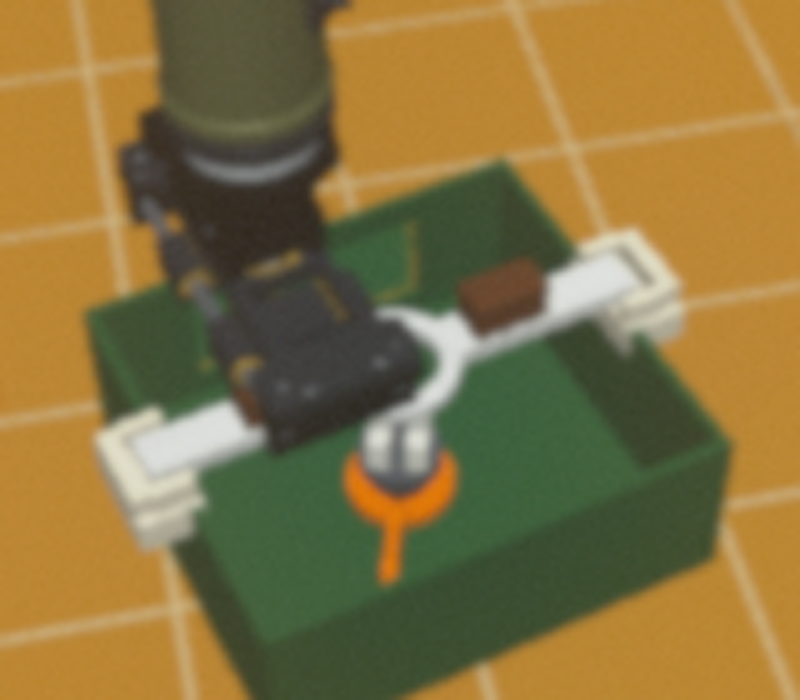

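The bar ends sit between the lugs of both saddles, but it's still about 4 mm high. I'll ease it down.

Call:
move_arm(steps=[[2.0, -0.1, 0, 0.2, 0, 0, 0], [2.0, 0, 0, 0.2, 0, 0, 0], [2.0, 0, 0, 0, 0, 0, 0]])

```text
time_s: 7.65
tool_pos: [0.5983, -0.0847, 0.1386]
tool_rot: [180.0, 0.0, 104.8]
force: [-0.0, 0.5, -2.4]
grip_width: 0.0235
```

```bash
python3 -c "
from h import *
st()"
```

```text
t 7.65 p [ 0.5983 -0.0847  0.1386] rot [1.7999e+02 1.0000e-02 1.0476e+02] F [-0.   0.5 -2.4] w 0.0235 q [ 32.  20. -32.  97.  11.  66.  12.]
```

Call:
move_arm(steps=[[2.0, 0, 0, 0.1, 0, 0, 0], [2.0, 0, 0, 0.1, 0, 0, 0], [2.0, 0, 0, 0, 0, 0, 0]])

```text
time_s: 7.9
tool_pos: [0.5984, -0.0846, 0.1384]
tool_rot: [180.0, 0.1, 104.8]
force: [-3.3, -0.2, 7.7]
grip_width: 0.0238
```

Contact with +7.7 N, so the bar is seated. Releasing.

Call:
move_arm(steps=[[4.5, 0, 0, -0.1, 0, 0, 0], [4.5, 0, 0, 0, 0, 0, 0], [4.5, 0, 0, 0, 0, 0, 0], [4.5, 0, 0, -0.5, 0, 0, 0], [4.5, 0, 0, -2, 0, 0, 0]])

```text
time_s: 8.32
tool_pos: [0.596, -0.0844, 0.1596]
tool_rot: [-179.7, -0.2, 104.8]
force: [-0.6, -0.0, 0.1]
grip_width: 0.0436
```

Call:
move_arm(steps=[[4.5, 0, 0, -3.5, 0, 0, 0], [4.5, 0, 0, -4, 0, 0, 0], [4.5, 0, 0, -4, 0, 0, 0], [4.5, 0, 0, -3, 0, 0, 0], [4.5, 0, 0, 0, 0, 0, 0]])

```text
time_s: 8.73
tool_pos: [0.6012, -0.0841, 0.3157]
tool_rot: [179.4, 0.3, 104.8]
force: [0.4, -0.3, 0.3]
grip_width: 0.0451
```

```bash
python3 - <<'E'
from h import *
st(); w=cam('wrist'); save(w,'w9.png'); c=cam("scene"); save(c,"s9.png",(200,150,360,290),5);st()
E
```

```text
t 8.73 p [ 0.6012 -0.0841  0.3157] rot [179.35   0.3  104.79] F [ 0.4 -0.3  0.3] w 0.0451 q [ 33.  14. -33.  83.   8.  84.  15.]
t 8.83 p [ 0.5989 -0.0843  0.3093] rot [1.7983e+02 9.0000e-02 1.0479e+02] F [-0.3  0.1 -0.7] w 0.0448 q [ 33.  14. -33.  84.   8.  84.  15.]
```

View pics/w9.png

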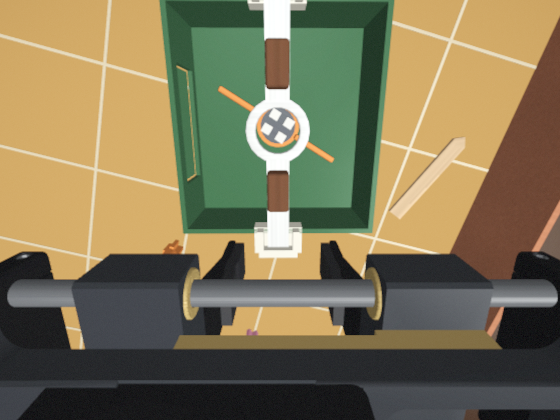

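View pics/s9.png

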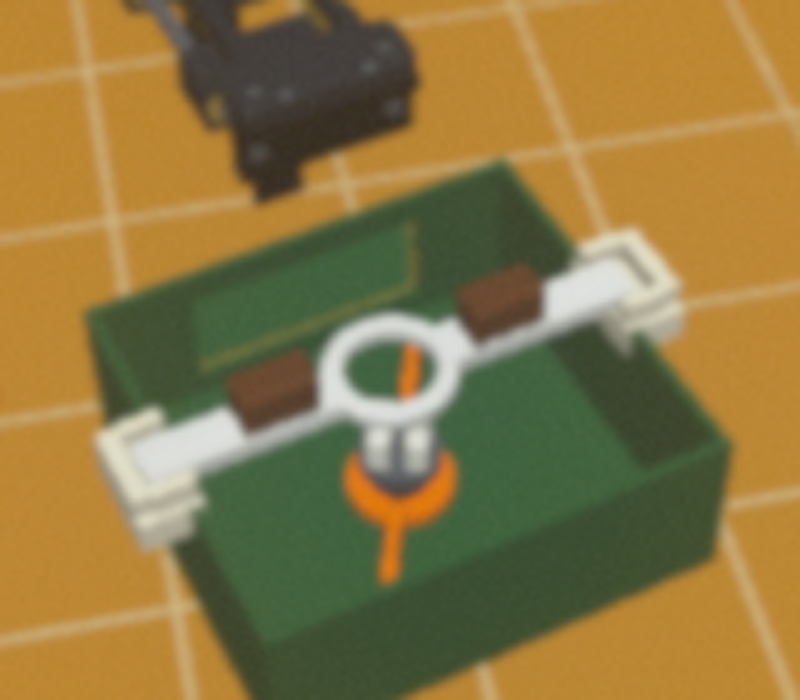

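The bar lies flat in both saddles and the gripper is free. Next is the key.

```bash
python3 - <<'E'
from h import *
st(); plan([.521,-.348,.26],57,6.0)
c=cam("top"); s=cam("scene"); save(c,"t10.png",(340,140,480,260),5.5)
hs=cv2.cvtColor(c["img"],cv2.COLOR_RGB2HSV); m=((hs[...,0]>105)&(hs[...,0]<130)&(hs[...,1]>150)&(hs[...,2]>150)).astype(np.uint8); m[:, :395]=0;m[:,425:]=0; m[225:]=0;m[:190]=0
ys,xs=np.where(m>0); r=cv2.minAreaRect(np.c_[xs,ys].astype(np.float32)); print(r); b=cv2.boxPoints(r); P=ray(c,b,.176); print(P.round(4)); e=np.diff(P[[0,1,2]],axis=0); print(np.degrees(np.arctan2(e[:,1],e[:,0])),np.linalg.norm(e,axis=1))
print("orange top",ray(c,(374,223),.171),"foot",ray(c,(363,233),0))
E
```

```text
t 8.83 p [ 0.5989 -0.0843  0.3093] rot [1.7983e+02 9.0000e-02 1.0479e+02] F [-0.3  0.1 -0.7] w 0.0448 q [ 33.  14. -33.  84.   8.  84.  15.]
[[6.0,-3.36,-2.04,0.7,0.003,0.001,0.119],[6.0,-3.57,-1.63,0.71,0.0,0.0,0.119],[6.0,-3.75,-1.18,0.7,0.0,0.0,0.119],[6.0,-3.85,-0.74,0.71,0.0,0.0,0.12],[6.0,-3.92,-0.27,0.71,0.0,0.0,0.119]]
[[6.0,-3.93,0.2,0.7,0.0,0.0,0.119],[6.0,-3.87,0.66,0.71,0.0,0.0,0.119]]
rows 7 end err mm [-0. -0. -0.] rot [0.02 0.01 0.01]
((411.49993896484375, 204.49996948242188), (8.59785270690918, 8.597853660583496), 56.3099365234375)
[[ 0.5225 -0.3301  0.176 ]
 [ 0.5359 -0.3499  0.176 ]
 [ 0.5163 -0.3618  0.176 ]
 [ 0.503  -0.3421  0.176 ]]
[ -55.91035809 -148.54084796] [0.02387064 0.02294587]
orange top [[ 0.46864573 -0.24492478  0.171     ]] foot [[ 0.46798566 -0.24493634  0.        ]]
```

View pics/t10.png

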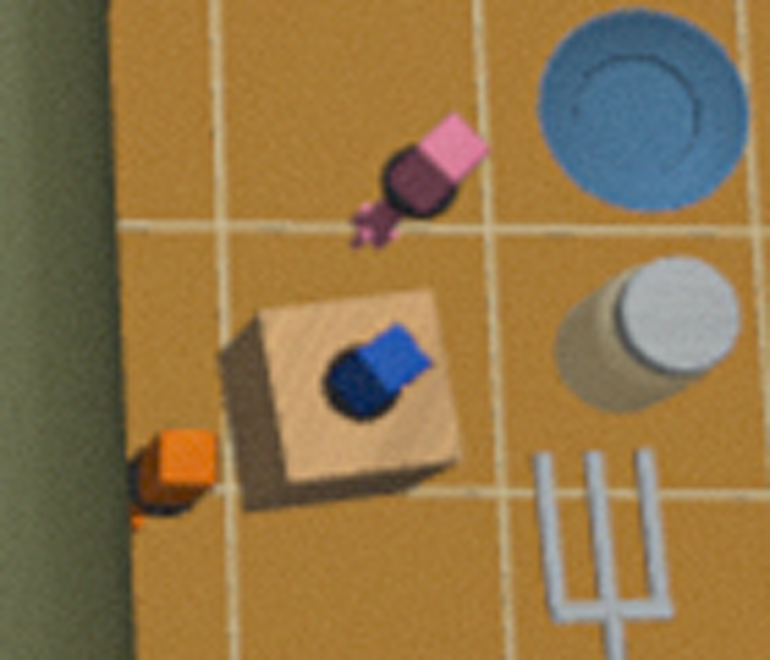

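```bash
python3 - <<'E'
from h import *
plan([.519,-.347,.26],33,6.0)
E
```

```text
[[6.0,-2.12,-1.3,0.42,-0.002,-0.001,0.114],[6.0,-2.26,-1.05,0.42,0.0,0.0,0.114],[6.0,-2.37,-0.78,0.43,0.0,0.0,0.114],[6.0,-2.43,-0.52,0.42,0.0,0.0,0.114],[6.0,-2.48,-0.23,0.42,0.0,0.0,0.113]]
[[6.0,-2.49,0.05,0.42,0.0,0.0,0.114],[6.0,-2.47,0.33,0.43,0.0,0.0,0.114],[6.0,-2.41,0.62,0.42,0.0,0.0,0.114],[6.0,-2.33,0.88,0.42,0.0,0.0,0.114],[6.0,-2.22,1.14,0.42,0.0,0.0,0.114]]
[[6.0,-2.07,1.38,0.42,0.0,0.0,0.114]]
rows 11 end err mm [-0.  0.  0.] rot [ 0.03  0.   -0.01]
```

Call:
move_arm(steps=[[6.0, -2.1, -1.3, 0.4, 0, 0, 0.114], [6.0, -2.3, -1.1, 0.4, 0, 0, 0.114], [6.0, -2.4, -0.8, 0.4, 0, 0, 0.114], [6.0, -2.4, -0.5, 0.4, 0, 0, 0.114], [6.0, -2.5, -0.2, 0.4, 0, 0, 0.114]])

```text
time_s: 9.35
tool_pos: [0.5609, -0.2052, 0.2853]
tool_rot: [-179.8, -0.0, 71.8]
force: [0.1, -0.1, -0.4]
grip_width: 0.0592
```

Call:
move_arm(steps=[[6.0, -2.5, 0, 0.4, 0, 0, 0.114], [6.0, -2.5, 0.3, 0.4, 0, 0, 0.114], [6.0, -2.4, 0.6, 0.4, 0, 0, 0.114], [6.0, -2.3, 0.9, 0.4, 0, 0, 0.114], [6.0, -2.2, 1.1, 0.4, 0, 0, 0.114]])

```text
time_s: 9.77
tool_pos: [0.5242, -0.3237, 0.2651]
tool_rot: [-179.8, 0.1, 39.1]
force: [-0.0, 0.0, 0.4]
grip_width: 0.06
```

Call:
move_arm(steps=[[6.0, -2.1, 1.4, 0.4, 0, 0, 0.114], [6.0, 0, 0, 0, 0, 0, 0], [6.0, 0, 0, 0, 0, 0, 0], [6.0, 0, 0, 0, 0, 0, 0]])

```text
time_s: 10.1
tool_pos: [0.5181, -0.346, 0.262]
tool_rot: [-179.8, 0.0, 33.0]
force: [0.3, 0.2, -0.5]
grip_width: 0.0598
```

```bash
cat > key.py <<'E'
from h import *
def top(c,z,box=None):
    hs=cv2.cvtColor(c["img"],cv2.COLOR_RGB2HSV); v=hs[...,2]
    m=((hs[...,0]>105)&(hs[...,0]<130)&(hs[...,1]>150)&(v>130)).astype(np.uint8)
    if box: k=np.zeros_like(m); k[box[1]:box[3],box[0]:box[2]]=1; m*=k
    n,l,s,ce=cv2.connectedComponentsWithStats(m); i=1+np.argmax(s[1:,4])
    ys,xs=np.where(l==i); r=cv2.minAreaRect(np.c_[xs,ys].astype(np.float32)); print(s[i],r)
    P=ray(c,np.r_[cv2.boxPoints(r),[r[0]]],z); e=np.diff(P[[0,1,2]],axis=0); print("ctr",P[4].round(4),"ang",np.degrees(np.arctan2(e[:,1],e[:,0])).round(1)%90,"size",np.linalg.norm(e,axis=1).round(4))
E
python3 - <<'E'
from key import *
st(); w=cam('wrist'); save(w,'w11.png'); top(w,.176); st()
E
```

```text
t 10.1 p [ 0.5181 -0.346   0.262 ] rot [-1.7983e+02  1.0000e-02  3.3030e+01] F [ 0.3  0.2 -0.5] w 0.0598 q [ 45.  16. -16.  85.   4.  80. -29.]
[ 264  191   35   48 1489] ((281.0, 214.5), (47.0, 34.0), 90.0)
ctr [ 0.5236 -0.3415  0.176 ] ang [33.1 34. ] size [0.0261 0.0388]
t 10.15 p [ 0.5187 -0.3454  0.2626] rot [-1.7988e+02 -2.0000e-02  3.3090e+01] F [ 0.2 -0.2  0.8] w 0.0605 q [ 44.  16. -16.  85.   4.  80. -29.]
```

View pics/w11.png

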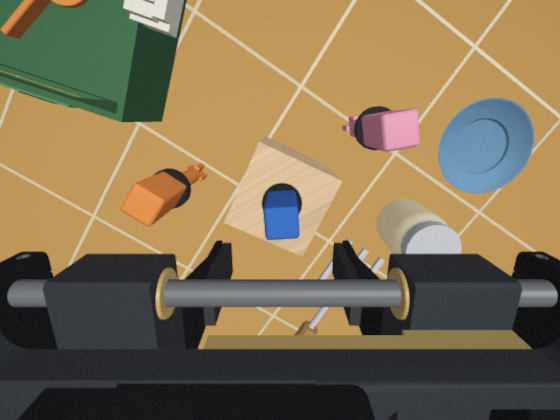

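```bash
python3 - <<'E'
from key import *
w=cam('wrist'); save(w,'w12.png',(220,150,345,260),6); print(ray(w,(281.8,222.5),.176)); st()
E
```

```text
[[ 0.51880876 -0.34528128  0.176     ]]
t 10.2 p [ 0.5189 -0.3453  0.263 ] rot [-1.7993e+02 -2.0000e-02  3.3110e+01] F [ 1.2 -0.3 -0.5] w 0.0598 q [ 44.  16. -16.  85.   4.  80. -29.]
```

View pics/w12.png

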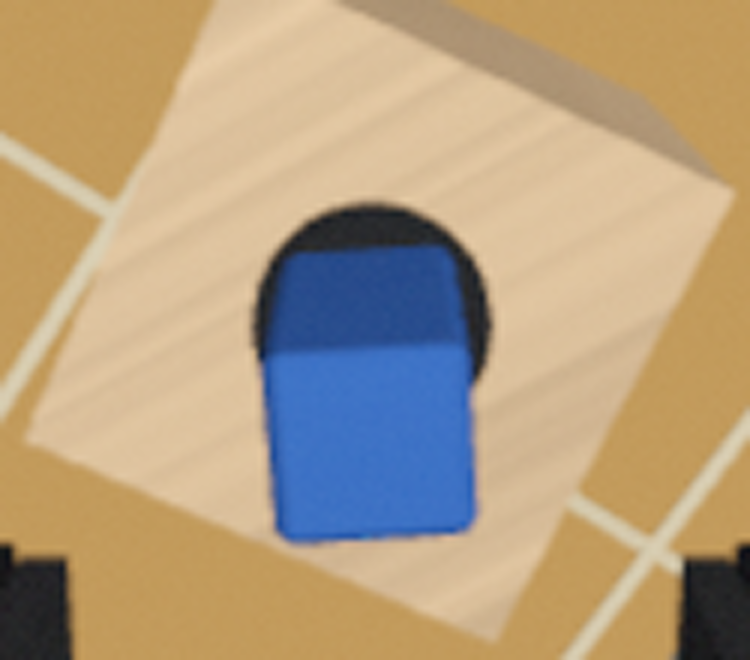

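```bash
python3 - <<'E'
from key import *
w=cam('wrist'); print(ray(w,(282.3,223.8),.176),ray(w,(282,203.5),.116)); st()
plan([.518,-.3455,.152],36,6.0)
E
```

```text
[[ 0.51827114 -0.34624062  0.176     ]] [[ 0.51817322 -0.34594848  0.116     ]]
t 10.25 p [ 0.519  -0.3454  0.2634] rot [-1.7996e+02 -2.0000e-02  3.3110e+01] F [ 0.4 -0.5  0. ] w 0.0599 q [ 44.  16. -16.  85.   4.  80. -29.]
[[6.0,-0.03,-0.01,3.71,-0.001,-0.0,-0.017],[6.0,-0.03,-0.02,3.72,0.0,-0.0,-0.017],[6.0,-0.03,-0.02,3.71,0.0,-0.0,-0.017]]
rows 3 end err mm [-0. -0. -0.] rot [ 0.02 -0.02  0.03]
```

Call:
move_arm(steps=[[6.0, -0.1, 0, 3.0, 0, 0, -0.02], [5.5, 0, 0, 3.3, 0, 0, -0.02], [5.0, 0, 0, 3.0, 0, 0, -0.01], [4.5, 0, 0, 1.8, 0, 0, 0], [4.5, 0, 0, 0, 0, 0, 0]])

```text
time_s: 10.67
tool_pos: [0.5152, -0.345, 0.1477]
tool_rot: [-179.5, 0.2, 35.9]
force: [-0.6, 0.0, -1.3]
grip_width: 0.047
```

Call:
move_arm(steps=[[4.5, 0, 0, 0, 0, 0, 0], [4.5, 0, 0, 0, 0, 0, 0]])

```text
time_s: 10.83
tool_pos: [0.5187, -0.3476, 0.1544]
tool_rot: [179.9, -0.1, 35.9]
force: [0.2, -0.8, 1.1]
grip_width: 0.0455
```

```bash
python3 - <<'E'
from key import *
st();w=cam('wrist'); save(w,'w13.png')
plan([.518,-.346,.152],36,4.5)
E
```

```text
t 10.83 p [ 0.5187 -0.3476  0.1544] rot [ 1.7986e+02 -6.0000e-02  3.5860e+01] F [ 0.2 -0.8  1.1] w 0.0455 q [ 45.  19. -16.  93.   6.  68. -27.]
[[4.5,0.04,-0.21,0.29,0.004,-0.001,-0.003]]
rows 1 end err mm [0. 0. 0.] rot [-0.03 -0.02  0.02]
```

View pics/w13.png

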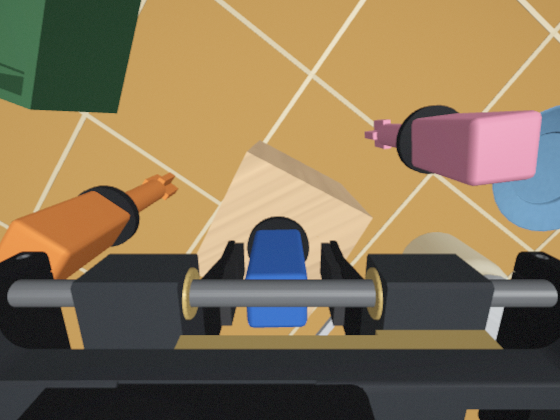

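Call:
move_arm(steps=[[4.5, 0, -0.2, 0.2, 0, 0, 0], [2.5, 0, 0, 0, 0, 0, 0], [2.5, 0, 0, 0, 0, 0, 0], [2.5, 0, 0, 0, 0, 0, 0], [2.5, 0, 0, 0, 0, 0, 0]], force=50)

```text
time_s: 11.3
tool_pos: [0.5164, -0.3461, 0.1509]
tool_rot: [180.0, -0.0, 35.8]
force: [0.5, 0.2, 0.8]
grip_width: 0.0279
```

Call:
move_arm(steps=[[2.5, 0, 0, 0, 0, 0, 0], [2.5, 0, 0, 0, 0, 0, 0]])

```text
time_s: 11.47
tool_pos: [0.5163, -0.3462, 0.1509]
tool_rot: [180.0, -0.0, 35.8]
force: [-1.2, -0.2, 2.4]
grip_width: 0.0273
```

Call:
move_arm(steps=[[2.5, 0, 0, -1.0, 0, 0, 0], [2.5, 0, 0, -2.0, 0, 0, 0], [2.5, 0, 0, -2.5, 0, 0, 0], [2.5, 0, 0, -2.5, 0, 0, 0], [2.5, 0, 0, -2.5, 0, 0, 0]])

```text
time_s: 11.88
tool_pos: [0.516, -0.3458, 0.2568]
tool_rot: [-180.0, 0.0, 35.8]
force: [0.2, -0.1, -0.8]
grip_width: 0.0278
```

Call:
move_arm(steps=[[2.5, 0, 0, -2.5, 0, 0, 0], [2.5, 0, 0, -2.0, 0, 0, 0], [2.5, 0, 0, -1.0, 0, 0, 0], [2.5, 0, 0, 0, 0, 0, 0]])

```text
time_s: 12.22
tool_pos: [0.5172, -0.3465, 0.3136]
tool_rot: [179.7, -0.1, 35.8]
force: [-0.3, -0.7, -1.0]
grip_width: 0.0281
```

```bash
python3 - <<'E'
from key import *
st();w=cam('wrist'); save(w,'w14.png'); s=cam("scene"); save(s,"s14.png",(40,90,340,315),2.6)
# final TCP: key axis offset
plan([.579,-.018,.315],73.3,2.5)
E
```

```text
t 12.22 p [ 0.5172 -0.3465  0.3136] rot [ 1.7974e+02 -1.0000e-01  3.5800e+01] F [-0.3 -0.7 -1. ] w 0.0281 q [ 45.  14. -17.  81.   4.  85. -26.]
[[2.5,2.7,-2.55,-0.06,-0.001,0.0,-0.073],[2.5,2.88,-2.34,-0.06,0.0,0.0,-0.072],[2.5,3.03,-2.13,-0.06,0.0,0.0,-0.073],[2.5,3.19,-1.9,-0.06,-0.0,0.0,-0.073],[2.5,3.32,-1.66,-0.06,-0.0,0.0,-0.073]]
[[2.5,3.42,-1.42,-0.06,-0.0,0.0,-0.072],[2.5,3.53,-1.17,-0.06,-0.0,0.0,-0.073],[2.5,3.59,-0.9,-0.06,-0.0,0.0,-0.073],[2.5,3.66,-0.65,-0.06,-0.0,0.0,-0.072]]
rows 9 end err mm [-0.  0.  0.] rot [-0.01  0.02 -0.03]
```

View pics/w14.png

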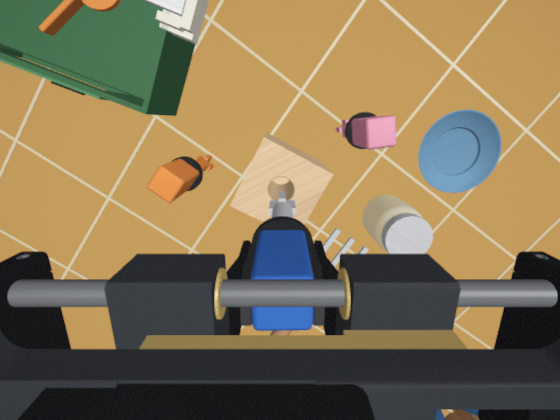

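View pics/s14.png

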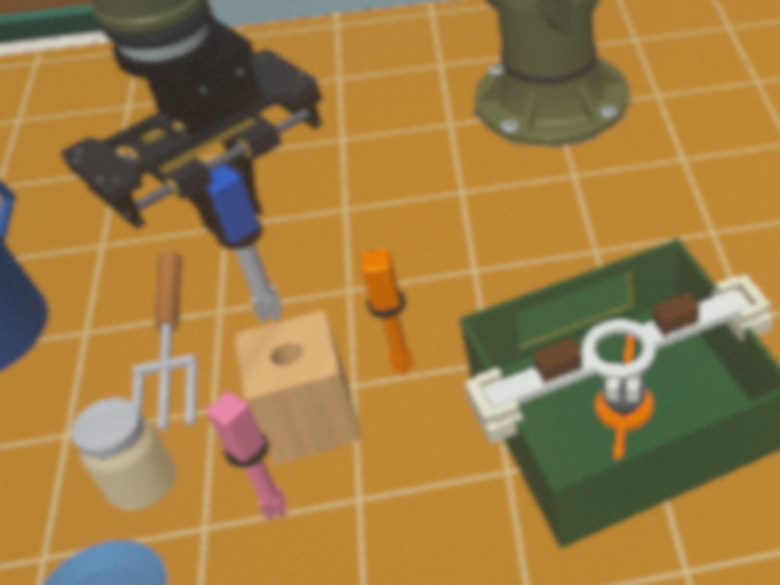

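The key is out of the stand and hangs straight, with its foot at about (283,207) in the wrist view. I'll carry it over the bin.

Call:
move_arm(steps=[[2.5, 2.7, -2.5, 0, 0, 0, -0.073], [2.5, 2.9, -2.3, 0, 0, 0, -0.073], [2.5, 3.0, -2.1, 0, 0, 0, -0.073], [2.5, 3.2, -1.9, 0, 0, 0, -0.073], [2.5, 3.3, -1.7, 0, 0, 0, -0.073]])

```text
time_s: 12.73
tool_pos: [0.5507, -0.1628, 0.3082]
tool_rot: [-179.8, 0.1, 56.9]
force: [1.4, 0.1, -1.2]
grip_width: 0.0282
```

Call:
move_arm(steps=[[2.5, 3.4, -1.4, 0, 0, 0, -0.073], [2.5, 3.5, -1.2, 0, 0, 0, -0.073], [2.5, 3.6, -0.9, 0, 0, 0, -0.073], [2.5, 3.7, -0.6, 0, 0, 0, -0.073], [2.5, 0, 0, 0, 0, 0, 0]])

```text
time_s: 13.15
tool_pos: [0.579, -0.0078, 0.3088]
tool_rot: [-179.8, -0.3, 74.4]
force: [-0.7, 1.8, -0.8]
grip_width: 0.0278
```

Call:
move_arm(steps=[[2.5, 0, 0, 0, 0, 0, 0], [2.5, 0, 0, 0, 0, 0, 0], [2.5, 0, 0, 0, 0, 0, 0], [2.5, 0, 0, 0, 0, 0, 0]])

```text
time_s: 13.48
tool_pos: [0.5792, -0.0209, 0.3097]
tool_rot: [-179.9, 0.0, 73.3]
force: [0.2, -0.7, -0.7]
grip_width: 0.0275
```

```bash
python3 - <<'E'
from key import *
st();w=cam('wrist'); st(); save(w,'w15.png',(200,100,370,290),4)
T=tool()
for x in (0,.002): print([ (proj(w,[(T@np.r_[x,0,z,1])[:3]])[0]).round(1).tolist() for z in (.035,.116,.146)])
np.save("w15.npy",w["img"])
E
```

```text
t 13.48 p [ 0.5792 -0.0209  0.3097] rot [-1.7993e+02  5.0000e-02  7.3260e+01] F [ 0.2 -0.7 -0.7] w 0.0275 q [ 27.  11. -32.  87.   6.  84. -22.]
t 13.53 p [ 0.5793 -0.0207  0.31  ] rot [-1.7995e+02  4.0000e-02  7.3270e+01] F [-0.5 -0.3 -0.7] w 0.0278 q [ 27.  11. -32.  87.   6.  84. -22.]
[[282.0, 249.5], [282.0, 211.5], [282.0, 202.5]]
[[282.0, 246.6], [282.0, 209.3], [282.0, 200.5]]
```

View pics/w15.png

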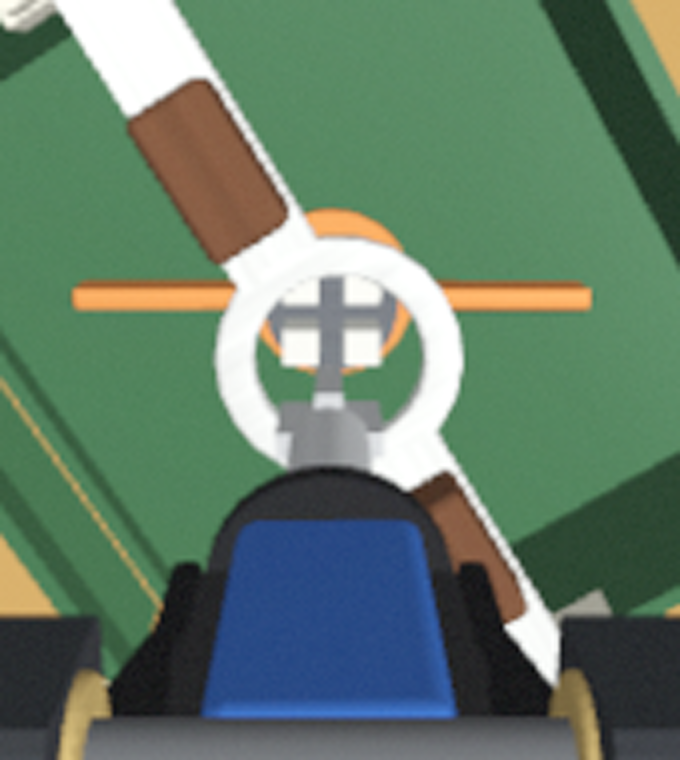

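```bash
python3 - <<'E'
from key import *
w=cam('wrist'); T=tool(); st()
def pr(x,y,z): return proj(w,[(T@np.r_[x,y,z,1])[:3]])[0].round(1)
for dx in (-.001,0,.001,.002,.003): print(dx,"collar front",pr(.02+dx,0,.035),pr(.02+dx,0,.041),"finfront tip bottom",pr(.012+dx,0,.146),"cross fin front bottom",pr(.003+dx,.0,.143),"top",pr(.003+dx,0,.116),"handle top front",pr(.014+dx,0,-.025), "handle bottom front",pr(.014+dx,0,.035))
g=w["img"]; print(g[195:225,282].tolist()); print(g[195:225:1,272].tolist())
J=np.array([(302,290),(364,290),(302,348),(362,348)])/4+[200,100]
h=ray(w,J.mean(0),.06)[0]; print("hub",h,np.linalg.inv(T)@np.r_[h,1], (ray(w,[(202+16,174),(348,174.5)],.027)))
save(w,'w16.png',(250,150,320,235),9)
E
```

```text
t 13.58 p [ 0.5793 -0.0205  0.3102] rot [-1.7997e+02  3.0000e-02  7.3300e+01] F [ 0.1 -0.7 -1.6] w 0.0274 q [ 27.  11. -32.  87.   6.  84. -22.]
-0.001 collar front [282.  220.8] [282.  217.7] finfront tip bottom [282.  191.6] cross fin front bottom [282.  201.3] top [282.  209.3] handle top front [281.9 280.3] handle bottom front [281.9 230. ]
0 collar front [282.  219.2] [282.  216.2] finfront tip bottom [282.  190.6] cross fin front bottom [282.  200.3] top [282.  208.2] handle top front [281.9 278.2] handle bottom front [281.9 228.5]
0.001 collar front [282.  217.7] [282.  214.7] finfront tip bottom [282.  189.5] cross fin front bottom [282.  199.3] top [282.  207.1] handle top front [281.9 276.1] handle bottom front [281.9 227. ]
0.002 collar front [282.  216.1] [282.  213.2] finfront tip bottom [282.  188.5] cross fin front bottom [282.  198.3] top [282. 206.] handle top front [281.9 274. ] handle bottom front [281.9 225.4]
0.003 collar front [282.  214.6] [282.  211.6] finfront tip bottom [282.  187.5] cross fin front bottom [282.  197.3] top [282.  204.9] handle top front [28
[... 475 characters left out ...]
9, 51, 55], [47, 47, 50], [51, 52, 56], [51, 52, 55]]
[[84, 133, 95], [84, 133, 95], [83, 132, 94], [84, 134, 95], [83, 133, 94], [112, 134, 117], [131, 137, 135], [134, 136, 138], [135, 137, 139], [133, 136, 137], [134, 135, 137], [132, 135, 137], [133, 134, 136], [176, 178, 181], [192, 195, 197], [182, 185, 188], [178, 181, 183], [166, 168, 171], [162, 164, 167], [150, 152, 154], [150, 153, 153], [150, 152, 153], [110, 113, 114], [52, 52, 54], [31, 31, 31], [35, 35, 37], [46, 49, 51], [50, 52, 54], [51, 52, 55], [46, 48, 53]]
hub [ 0.5812785  -0.01881178  0.06      ] [0.00226128 0.00148301 0.25020675 1.        ] [[ 0.49312294  0.00949117  0.027     ]
 [ 0.670138   -0.04427802  0.027     ]]
```

View pics/w16.png

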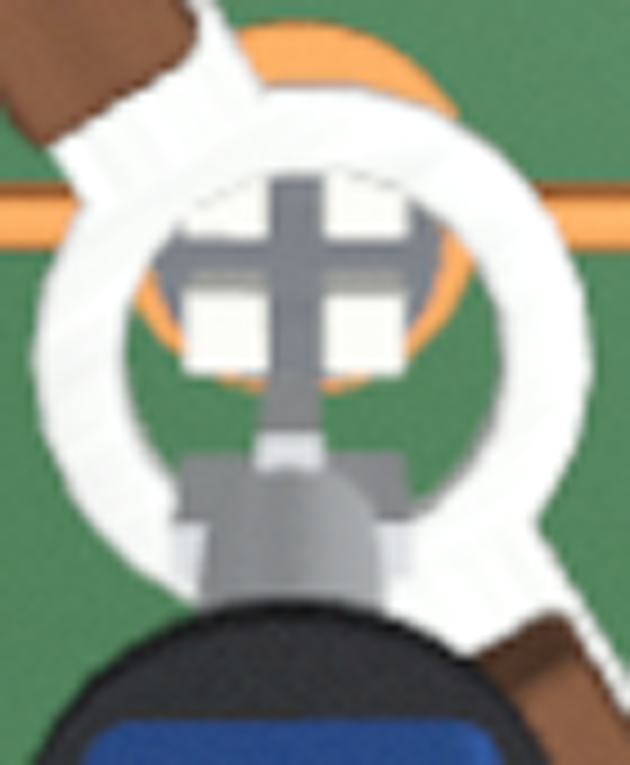

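```bash
python3 - <<'E'
from key import *
w=cam('wrist'); T=tool(); st()
h=ray(w,(282.95,179.3),.06)[0]; print("hub",h.round(4),(np.linalg.inv(T)@np.r_[h,1]).round(4))
a=ray(w,[(250+270/9,179.3),(250+323/9,179.3),(283,150+237/9),(283,150+290/9)],.06); print(np.linalg.norm(a[0]-a[1]),np.linalg.norm(a[2]-a[3]))
hs=cv2.cvtColor(w["img"],cv2.COLOR_RGB2HSV)
E
```

```text
t 13.63 p [ 0.5794 -0.0201  0.3104] rot [-1.7999e+02  2.0000e-02  7.3330e+01] F [ 1.   0.8 -1.6] w 0.0279 q [ 27.  11. -32.  87.   6.  84. -22.]
hub [ 0.5814 -0.0179  0.06  ] [0.0028 0.0013 0.2504 1.    ]
0.007764824897560385 0.007871743440449396
```

```bash
python3 - <<'E'
from key import *
plan([.581,-.0178,.220],73.3,2.5,vmax=2.5)
E
```

```text
[[2.5,0.07,0.02,2.26,-0.0,0.0,0.0],[2.5,0.07,0.02,2.26,-0.0,0.0,0.0],[2.5,0.06,0.03,2.26,-0.0,0.0,0.0],[2.5,0.07,0.02,2.26,-0.0,0.0,0.0]]
rows 4 end err mm [ 0. -0. -0.] rot [-0.01  0.02  0.03]
```

Call:
move_arm(steps=[[2.5, 0.1, 0.1, 1.5, 0, 0, 0], [2.5, 0.1, 0, 2.5, 0, 0, 0], [2.5, 0.1, 0, 2.5, 0, 0, 0], [2.5, 0, 0, 1.7, 0, 0, 0], [2.5, 0, 0, 0.8, 0, 0, 0]])

```text
time_s: 14.05
tool_pos: [0.5798, -0.017, 0.2177]
tool_rot: [-179.8, 0.1, 73.4]
force: [-0.3, 0.2, -1.3]
grip_width: 0.0277
```

Call:
move_arm(steps=[[2.5, 0, 0, 0, 0, 0, 0], [2.5, 0, 0, 0, 0, 0, 0], [2.5, 0, 0, 0, 0, 0, 0], [2.5, 0, 0, 0, 0, 0, 0], [2.5, 0, 0, 0, 0, 0, 0]])

```text
time_s: 14.47
tool_pos: [0.582, -0.0164, 0.2218]
tool_rot: [179.9, -0.0, 73.4]
force: [-0.2, -0.8, -1.5]
grip_width: 0.0278
```

```bash
python3 - <<'E'
from key import *
st();w=cam('wrist'); T=tool(); st(); save(w,'w17.png',(240,130,325,235),7.5); s=cam("scene"); save(s,"s17.png",(220,150,360,280),5.5)
print(proj(w,[(T@np.r_[0,0,.146,1])[:3]]))
E
```

```text
t 14.47 p [ 0.582  -0.0164  0.2218] rot [ 1.7988e+02 -2.0000e-02  7.3440e+01] F [-0.2 -0.8 -1.5] w 0.0278 q [ 27.  13. -32.  94.   7.  74. -23.]
t 14.52 p [ 0.5819 -0.0164  0.2216] rot [ 1.799e+02 -1.000e-02  7.344e+01] F [-0.1 -0.2 -2. ] w 0.0279 q [ 27.  13. -32.  94.   7.  74. -23.]
[[281.73434372 202.68954613]]
```

View pics/w17.png

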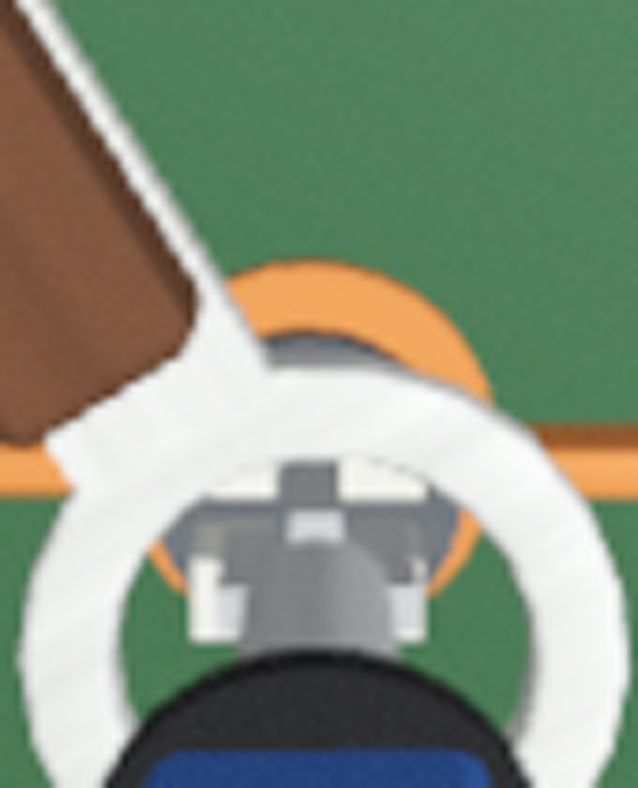

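View pics/s17.png

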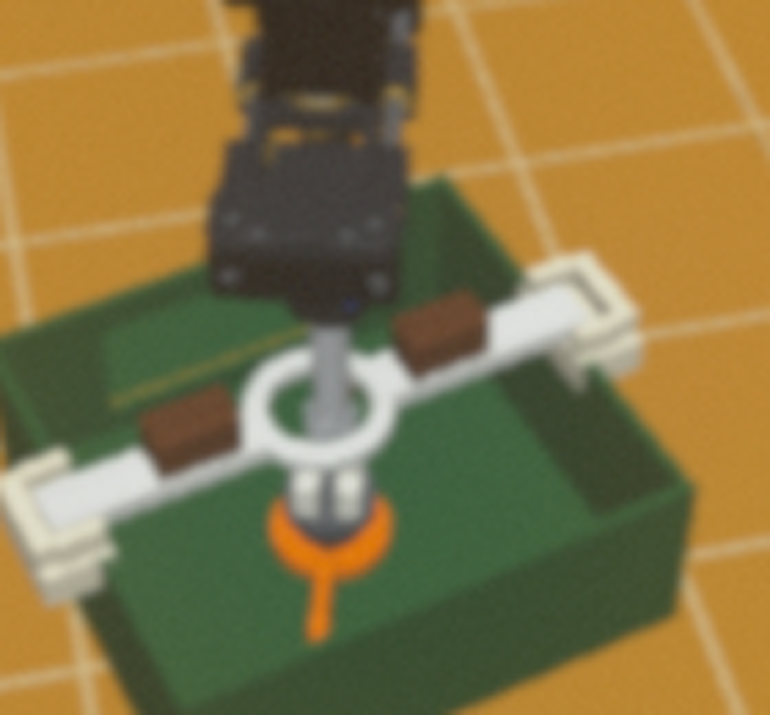

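```bash
python3 - <<'E'
from key import *
st();w=cam('wrist'); T=tool()
h=ray(w,(240+309/7.5,130+529/7.5),.06)[0]; print("hub",h.round(4),(np.linalg.inv(T)@np.r_[h,1]).round(4))
def pr(x,y,z): return proj(w,[(T@np.r_[x,y,z,1])[:3]])[0].round(1)
for dx in (-.001,0,.001): print(dx,"collar front bottom",pr(.02+dx,0,.041),"cross fin top",pr(.003+dx,0,.116),"finfront top",pr(.012+dx,0,.116))
save(w,'w18.png',(255,180,310,235),11)
E
```

```text
t 14.57 p [ 0.5817 -0.0164  0.2214] rot [179.92  -0.    73.43] F [-0.4 -0.3 -1.8] w 0.0279 q [ 27.  13. -32.  94.   7.  74. -23.]
hub [ 0.5807 -0.0181  0.06  ] [-1.900e-03 -5.000e-04  1.611e-01  1.000e+00]
-0.001 collar front bottom [281.7 218. ] cross fin top [281.7 209.5] finfront top [281.7 199.7]
0 collar front bottom [281.7 216.5] cross fin top [281.7 208.4] finfront top [281.7 198.6]
0.001 collar front bottom [281.7 214.9] cross fin top [281.7 207.3] finfront top [281.7 197.5]
```

View pics/w18.png

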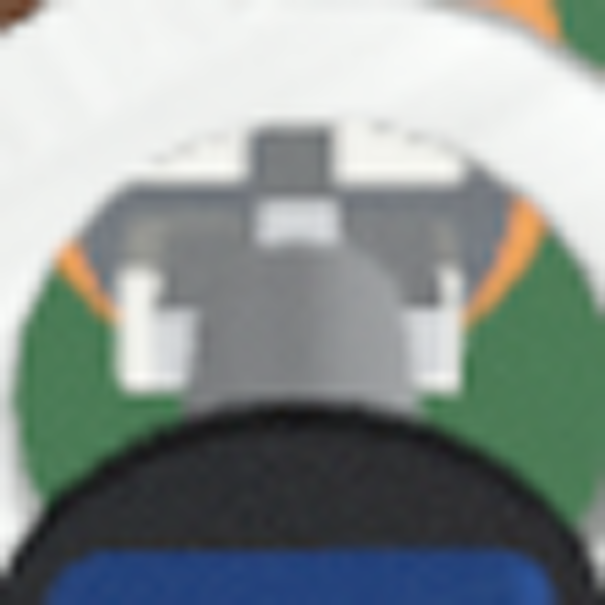

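Call:
move_arm(steps=[[2.5, -0.17, -0.08, 0.4, 0, 0, 0], [2.5, 0, 0, 0.4, 0, 0, 0], [2.5, 0, 0, 0, 0, 0, 0], [2.5, 0, 0, 0, 0, 0, 0], [2.5, 0, 0, 0, 0, 0, 0]])

```text
time_s: 15.03
tool_pos: [0.58, -0.0178, 0.2124]
tool_rot: [-180.0, 0.0, 73.4]
force: [-0.1, -0.3, -1.6]
grip_width: 0.0279
```

```bash
python3 - <<'E'
from key import *
st();w=cam('wrist'); T=tool()
st(); save(w,'w19.png',(255,180,310,235),11);s=cam("scene"); save(s,"s19.png",(240,180,320,280),7.5)
E
```

```text
t 15.03 p [ 0.58   -0.0178  0.2124] rot [-179.98    0.     73.44] F [-0.1 -0.3 -1.6] w 0.0279 q [ 27.  14. -32.  95.   7.  73. -23.]
t 15.08 p [ 0.5801 -0.0178  0.2125] rot [180.     0.    73.44] F [-0.3  0.  -1.8] w 0.0278 q [ 27.  14. -32.  95.   7.  73. -23.]
```

View pics/w19.png

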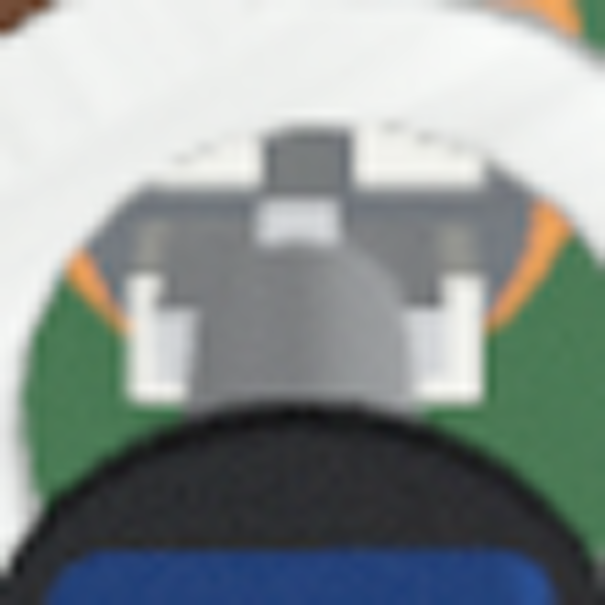

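View pics/s19.png

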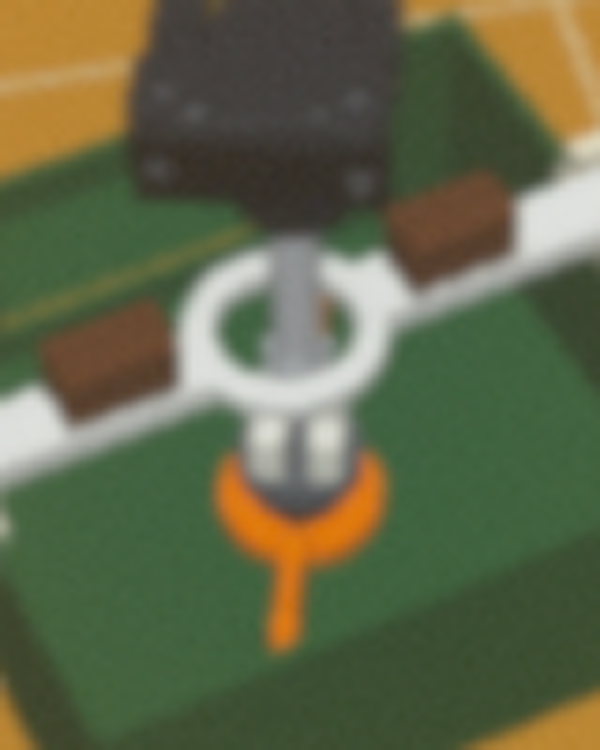

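The fin tip is about 0.7 mm left of the slot centre, so I'll correct that and enter gently.

Call:
move_arm(steps=[[2.5, 0, 0.07, 0.3, 0, 0, 0], [2.5, 0, 0, 0.3, 0, 0, 0], [2.5, 0, 0, 0.3, 0, 0, 0], [2.5, 0, 0, 0.2, 0, 0, 0], [2.5, 0, 0, 0, 0, 0, 0]])

```text
time_s: 15.55
tool_pos: [0.5803, -0.018, 0.2007]
tool_rot: [-179.9, 0.0, 73.4]
force: [-0.1, 0.2, -0.9]
grip_width: 0.0275
```

```bash
python3 - <<'E'
from key import *
st();w=cam('wrist'); T=tool()
st(); save(w,'w20.png',(255,180,310,235),11);s=cam("scene"); save(s,"s20.png",(240,180,320,280),7.5)
E
```

```text
t 15.55 p [ 0.5803 -0.018   0.2007] rot [-1.7993e+02  2.0000e-02  7.3440e+01] F [-0.1  0.2 -0.9] w 0.0275 q [ 27.  14. -32.  96.   8.  72. -23.]
t 15.6 p [ 0.5805 -0.018   0.2011] rot [-1.7995e+02  1.0000e-02  7.3440e+01] F [ 0.6 -0.  -1.5] w 0.0278 q [ 27.  14. -32.  96.   8.  72. -23.]
```

View pics/w20.png

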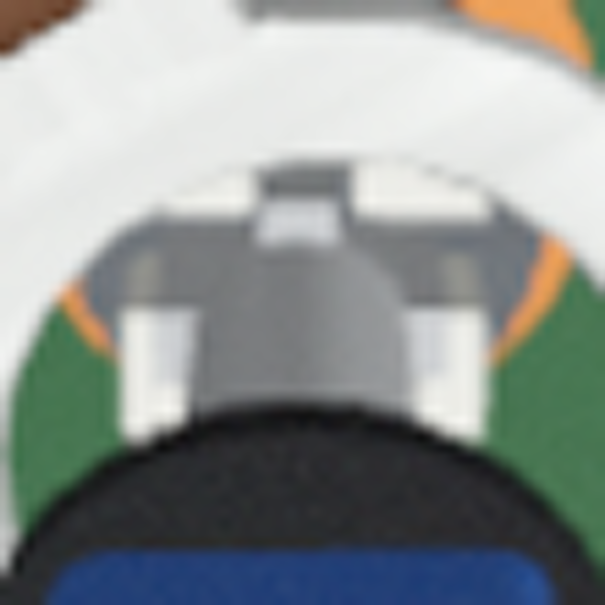

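The foot is 5 mm below the jaw tops with no contact force, so it's in the slots. Continuing down.

Call:
move_arm(steps=[[2.5, 0, 0.02, 0.4, 0, 0, 0], [2.5, 0, 0, 0.4, 0, 0, 0], [2.5, 0, 0, 0.4, 0, 0, 0], [2.5, 0, 0, 0.2, 0, 0, 0], [2.5, 0, 0, 0, 0, 0, 0]])

```text
time_s: 16.07
tool_pos: [0.5804, -0.0181, 0.1866]
tool_rot: [-179.9, 0.0, 73.4]
force: [0.8, 0.0, -1.2]
grip_width: 0.028
```

```bash
python3 -c "
from key import *
st()"
```

```text
t 16.07 p [ 0.5804 -0.0181  0.1866] rot [-1.7992e+02  2.0000e-02  7.3450e+01] F [ 0.8  0.  -1.2] w 0.028 q [ 27.  15. -32.  97.   8.  71. -24.]
```

Call:
move_arm(steps=[[2.5, 0, 0, 0.3, 0, 0, 0], [2.5, 0, 0, 0.2, 0, 0, 0], [2.5, 0, 0, 0.2, 0, 0, 0], [2.5, 0, 0, 0, 0, 0, 0]])

```text
time_s: 16.4
tool_pos: [0.5811, -0.018, 0.181]
tool_rot: [180.0, 0.0, 73.4]
force: [-0.9, 0.1, 6.0]
grip_width: 0.0278
```

```bash
python3 -c "
from key import *
st()"
```

```text
t 16.4 p [ 0.5811 -0.018   0.181 ] rot [1.7997e+02 1.0000e-02 7.3450e+01] F [-0.9  0.1  6. ] w 0.0278 q [ 27.  15. -32.  97.   8.  70. -24.]
```

Call:
move_arm(steps=[[2.5, 0, 0, 0.2, 0, 0, 0], [2.5, 0, 0, 0.2, 0, 0, 0], [2.5, 0, 0, 0.1, 0, 0, 0], [2.5, 0, 0, 0, 0, 0, 0], [2.5, 0, 0, 0, 0, 0, 0]])

```text
time_s: 16.82
tool_pos: [0.5812, -0.0179, 0.177]
tool_rot: [179.9, 0.0, 73.4]
force: [-3.4, -0.5, 8.3]
grip_width: 0.028
```

```bash
python3 - <<'E'
from key import *
st();w=cam('wrist'); save(w,'w21.png');s=cam("scene"); save(s,"s21.png",(200,130,360,290),4.6); t=cam("top"); save(t,"t21.png",(210,120,370,260),4.6);st()
E
```

```text
t 16.82 p [ 0.5812 -0.0179  0.177 ] rot [1.7995e+02 1.0000e-02 7.3440e+01] F [-3.4 -0.5  8.3] w 0.028 q [ 26.  15. -32.  98.   9.  70. -24.]
t 16.97 p [ 0.5812 -0.018   0.1771] rot [1.7994e+02 1.0000e-02 7.3440e+01] F [-2.7  0.9  7.7] w 0.0276 q [ 26.  15. -32.  98.   9.  70. -24.]
```

View pics/w21.png

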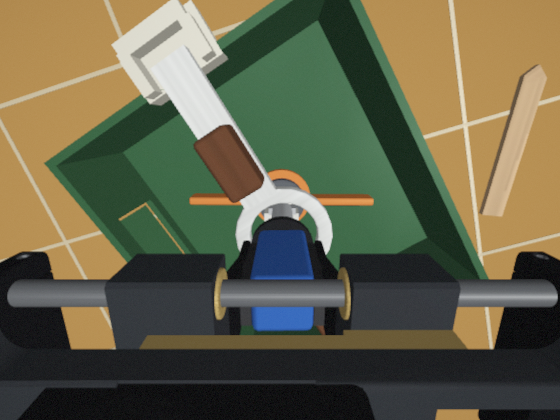

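View pics/s21.png

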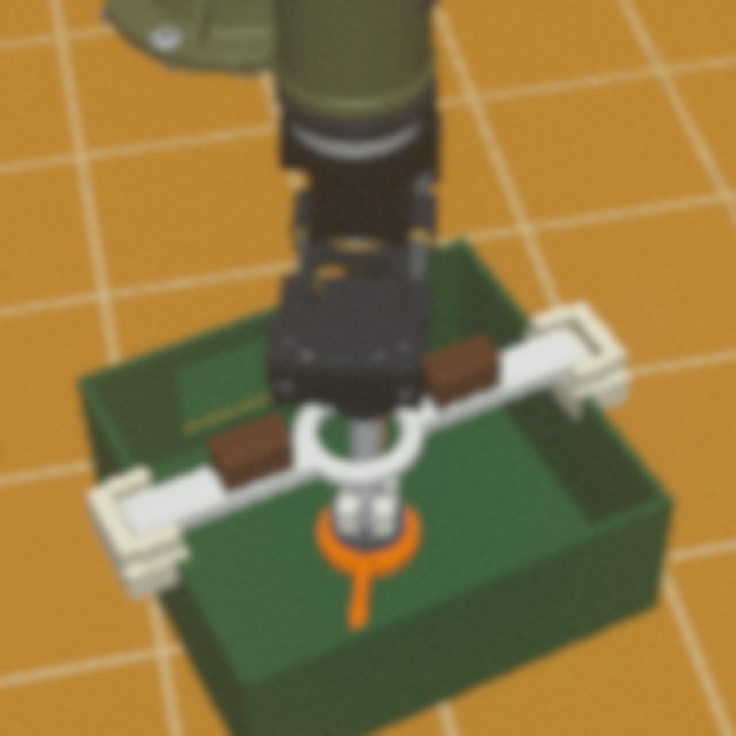

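Call:
move_arm(steps=[[2.5, 0, 0, 0.1, 0, 0, 0], [2.5, 0, 0, 0.1, 0, 0, 0], [2.5, 0, 0, 0.1, 0, 0, 0], [2.5, 0, 0, 0, 0, 0, 0], [2.5, 0, 0, 0, 0, 0, 0]])

```text
time_s: 17.38
tool_pos: [0.5813, -0.0178, 0.1755]
tool_rot: [179.9, 0.0, 73.4]
force: [-5.8, -0.8, 16.3]
grip_width: 0.0279
```

```bash
python3 -c "
from key import *
st()"
```

```text
t 17.38 p [ 0.5813 -0.0178  0.1755] rot [1.7992e+02 3.0000e-02 7.3440e+01] F [-5.8 -0.8 16.3] w 0.0279 q [ 26.  15. -32.  98.   9.  69. -24.]
```

The force is now 16 N plus the key's weight, past the 12 N stop force, and travel has stalled. That means the hub is at its stop. One last check before signing off.

```bash
python3 - <<'E'
from key import *
w=cam('wrist'); save(w,'w22.png',(200,130,370,300),4); t=cam("top"); save(t,"t22.png");st()
E
```

```text
t 17.48 p [ 0.5813 -0.0178  0.1755] rot [1.7991e+02 3.0000e-02 7.3440e+01] F [-4.9  0.  16.3] w 0.0278 q [ 26.  15. -32.  98.   9.  69. -24.]
```

View pics/w22.png

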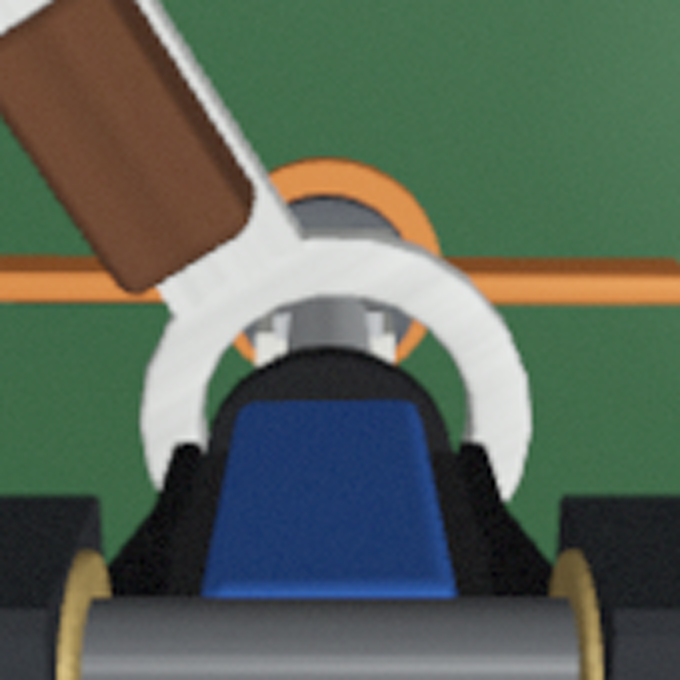

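View pics/t22.png

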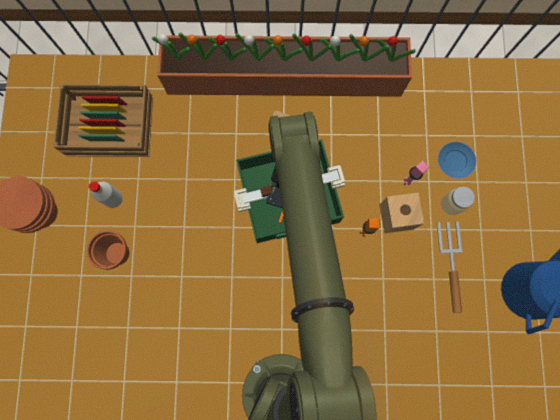

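The key is meshed and unchanged in the grip, with shaft between the jaws at (282,212). The bar is in both saddles, and the pot, jar, fork, bottle and look-alikes are where they started.

```bash
python3 -c "
from key import *
print(job.sign_off()); st()"
```

```text
the job is handed in; nothing more can be done
None
the job is handed in; nothing more can be done
```

The compost mixer is ready to crank, and the job was handed in at about 17.5 s of the 64 s allowed, with no verdict reported.

- **Bar:** I laid the guide bar in the two cream saddles and let go. The scene and wrist pictures show it flat between the lugs at both ends.
- **Key:** I took the blue key from the stand and turned it about 37° over the bin to match the jaw slots, which I measured at about -16.8°. I then lowered it through the ring, and it entered the jaws without contact force.
- **Hub:** I pushed the hub down about 10 mm to its stop. The arm reads 16 N upward, about 18 N with the key's weight added back. That is more than the 12 N needed at the stop, and the hub stopped moving as the force rose. The gripper still holds the key (27.8 mm opening, 50 N grip set).
- **Everything else:** In the last top view the pot, jar, hand fork, bottle and the orange and pink look-alikes are where they started.

- **Measurement disagreements:** The top and scene cameras put the bin centre about 4 mm apart, so I took the final alignment from the wrist camera. A side force of about 5 N remained on the tool at the end.
- **Unconfirmed:** No camera shows the foot on the hub's seat directly. I judged that from the height and the force.

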